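# Set up the crucible cooling station on its board

## Robot

A 7-joint arm with a two-finger parallel gripper is mounted at the origin on a cart in front of the work surface, level with it; the furniture and walls round the work are solid. World frame = base frame: x ahead of the robot, y to its left, z up, the work surface at z = 0. Lengths are in m, angles in degrees, forces in N, time in s.
With the tool pointing down it reaches from about 0.425 to 0.875 m from the base axis. Payload 4.7 kg.
Tool frame: the origin (TCP) lies midway between the tips of the shut fingers; the grasp point (between the pads) lies 19 mm behind it; z points along the fingers, y is the line along which they close (so a half turn about z gives the same grasp; the last joint's range is limited). The gripper opens to 87 mm and grips with 3 to 60 N. Pads are 19 mm wide; open, the fingers measure 117 mm over their backs; the gripper's body (75 mm by 190 mm) begins 51 mm behind the grasp point.
Start: joints at [74.49, 18.392, -4.016, 83.108, 1.295, 78.541, -3.26], TCP at [0.183, -0.624, 0.223] pointing down, gripper open.
Joint ranges: [-163.93, 163.93], [-17.29, 119.83], [-79.2, 71.16], [3.27, 140.29], [-89.18, 269.18], [5.43, 117.66], [-154.24, 154.24]. Speed limits (degrees/s): [147.25, 147.25, 180, 180, 180, 180, 180].

## Interface

Orientations are given as [roll, pitch, yaw] about the fixed x, y, z axes, in that order (R = Rz(yaw) Ry(pitch) Rx(roll)).
In Python, from cell import env gives the robot as it stands.
- The arm moves only by the tool step_arm, never from a script. Its argument "moves" is a list of rows, each an object with "dp": the shift along the tool's x, y, z in mm, a list of three; "dr": the turn, a rotation vector about the tool's x, y, z in rad, a list of three; "fingers": the closure, from 0 (fully open) to 1 (shut). In form: [{"dp": [dx, dy, dz], "dr": [ax, ay, az], "fingers": fingers}, ...]. A call has exactly 5 rows; each row shifts and turns the commanded pose from where the row before left it, along the tool's axes as they then stand; what a row does not reach is not made up. A row lasts 1/8 s, in which the tool goes at most 62.5 mm and 10.7 degrees, less where a joint would pass 70% of its speed; a pose out of reach is approached as far as the arm can. A call with a gripper value outside its range is refused whole. The fingers move at their own pace and stop on an object; "squeeze" is the grip in N (left out, the last holds). Time passes only in rows, so rows that do not move let the fingers close, or fill a call up. It gives the time, the measured TCP pose, the force, the opening and the grip force at its end, in the units of the state.
- env.get_obs(): the state, without advancing time (a new reading comes with each control period).
- env.read_camera(name): name is "scene" or "top" or "wrist"; returns the picture (400x640x3 uint8, red, green, blue); there is no depth.
- env.camera_model(name): a dict with "fx", "fy", "cx", "cy" (pixels), "k1" (the pictures are not rectified: a ray, as slopes to the right and down, at radius r is drawn at 1 + k1 r^2 times it, then the intrinsics apply), "R" (3x3) and "t" (3): a world point X has camera coordinates R X + t. Camera axes: x right, y down, z forward; pixel columns grow to the right and rows downward; lengths in m; the calibration is good to about 2 mm. A picture is of the moment at which its call begins: read the wrist's pose just before it. camera_model takes no time and is no camera call; for the wrist camera it gives the pose at the moment of the call.
- env.sign_off(): hands the job in; it is judged then, once.
The state is a dict: "time_s": time; "qpos": joint angles; "joint_velocities": joint speeds; "effort": joint torques, N m; "tool_pos": TCP position; "tool_rot": TCP orientation; "force": force on the tool from outside, world axes, zero at the start; "wrist_torque": the same for the moment, N m; "grip_width": finger opening in m; "grasp_force": force on a finger pad.
Only numpy, scipy, OpenCV 4.12 (cv2) and the standard library are available. Lean on these libraries where they do the work, as an engineer would, in place of code of your own. Each camera call takes 0.05 s, during which the arm holds its last target. There are 200 camera calls.

## Task

Set up the crucible cooling station on the grey board: lower the blue finned cooler squarely into the dock so that its fins slide fully down between the dock's fins, stand the white crucible in the middle of the cooler's flat top, and stand the red-capped brown bottle that is near the board in the middle of the cork mat. Stand the bench timer on the board midway between the dock and the mat. Set things down upright without dropping or tipping them, and leave the white-capped bottle where it stands.

Things in the scene. Friction and masses are not known exactly. Their poses are not given: they have to be found in the camera images.
- board: fixed flat grey board, 116 (x) by 430 (y) by 6 mm, long side roughly left to right. Origin at the centre of its underside; top 6 mm above. Dock and cork mat stand on it with their origins 160 mm either side of its centre and 6 mm up, which side varies; the bare middle is the midpoint between them
- dock: fixed on the board: dark base plate 100 (x) by 84 (y) by 8 mm with four upright aluminium fins along its x: 44 mm long, 4 thick, centred at y = -24, -8, +8, +24 mm (free gaps 12 mm), from 8 to 32 mm above the origin, upper edges rounded; takes one cooler fin in each gap. Origin: centre of its underside, z up
- mat: fixed round cork mat on the board, 90 mm in diameter, 4 mm thick. Origin at the centre of its underside, its top 4 mm above
- cooler: loose, 0.16 kg: blue plate 60 (x) by 64 (y) by 12 mm on three hanging aluminium fins along x: 44 mm long, 4 thick, 22 tall, at y = -16, 0, +16 mm, lower edges rounded. Origin: centre of the fins' lower edges, z up; plate at 22 to 34 mm. Hold across its 60 mm (x). Seated, the plate rests on the dock's fins, 4 mm side play, origin 10 mm above the dock's; half a turn makes no difference
- crucible: loose small white porcelain crucible, about 30 g, open cup that widens upward: foot 26 mm, rim 41 mm in diameter, 32 mm tall. Origin at the centre of its underside, z up
- timer: loose round mechanical bench timer, about 0.15 kg, white body with a blue dial on top: body 66 mm in diameter and 30 mm tall, dial 56 mm in diameter from 31 to 51 mm, total 51 mm tall. Origin at the centre of its underside, z up; the dial does not turn
- red_bottle: loose brown (amber) glass bottle with a RED screw cap, about 0.22 kg, near the board: body 60 mm in diameter, 120 mm tall; the cap is 28 mm in diameter, from 104 to 120 mm above the origin, and can be held from above. Origin at the centre of its underside, z up
- white_bottle: loose brown (amber) glass bottle with a WHITE screw cap, near the board: body 62 mm in diameter, 125 mm tall. Not to be moved. Origin at the centre of its underside, z up

How it is judged:
By the outcome, as a careful person would: the job done as asked, in the order asked, and still so for the second after the job is handed in, with the robot touching nothing.
It also fails if it takes over 115 s, if anything falls off the work surface, if the arm or the gripper's body presses on something with over 40 N, if the wrist force passes 120 N, or if a joint passes its speed limit or range.

## Working session

There is one attempt and no reset: what is moved stays moved. The work goes in short steps, Python scripts to look and compute and a tool call to move; the robot and the scene stay as the last step left them, time stands still between calls to the robot, and variables do not carry over. Pictures are saved under pics/ and viewed, at most 14 in all, crops included, and the job is handed in when it is done.

Besides the shell and the picture viewer there is one more tool, called after "Emit:" as name([rows], argument=value, ...), one row to a line, values as JSON. step_arm: Moves the arm, as the interface text tells. Its arguments: {"type":"object","properties":{"moves":{"type":"array","items":{"type":"object","properties":{"dp":{"type":"array","items":{"type":"number"}},"dr":{"type":"array","items":{"type":"number"}},"fingers":{"type":"number"}}}},"squeeze":{"type":"number"}},"required":["moves"]}

```bash
mkdir -p pics; ls; python3 - <<'E'
from cell import env
import cv2,numpy as np
print(env.get_obs())
for n in("scene","top"):
    m=env.camera_model(n);print(n,m)
    cv2.imwrite(f"pics/{n}0.png",env.read_camera(n)[:,:,::-1])
E
```

```text
pics
{'time_s': 0.0, 'qpos': array([74.48851332, 18.43809605, -4.01630946, 83.17463637,  1.29538563,
       78.54025881, -3.2597359 ]), 'joint_velocities': array([-0.02961512, -0.02211421, -0.08233217, -0.04601549,  0.1352987 ,
       -0.13513816, -0.02360569]), 'effort': array([-9.17123289e-04, -4.91293180e+01, -4.03952077e-01, -3.12526989e+01,
       -6.38301973e-02,  4.35031636e-02,  1.16165279e-04]), 'tool_pos': array([ 0.18244693, -0.62329787,  0.22147487]), 'tool_rot': array([-1.79892276e+02,  5.86362147e-03,  1.63223152e+01]), 'force': array([-0.31879899,  0.28450627,  1.21055855]), 'wrist_torque': array([ 0.00805229,  0.04024942, -0.00502164]), 'grasp_force': 0.0, 'grip_width': 0.08712853851445986}
scene {'fx': 508.95587153924043, 'fy': 508.95587153924043, 'cx': 325.1654693658615, 'cy': 201.85693179934646, 'k1': -0.10652317863324287, 'R': array([[ 0.99934378, -0.03163194, -0.01764752],
       [-0.0357067 , -0.77843482, -0.62670907],
       [ 0.00608658,  0.62692794, -0.77905347]]), 't': array([-0.52682253, -0.00885665,  1.31092177])}
top {'fx': 410.2502531061374, 'fy': 410.2502531061374, 'cx': 321.5117522589156, 'cy': 204.05042012458497, 'k1': -0.015446220743059456, 'R': array([[-3.06956983e-02, -9.99502892e-01, -7.19321415e-03],
       [-9.70648193e-01,  3.15254641e-02, -2.38428668e-01],
       [ 2.38536913e-01, -3.36654138e-04, -9.71133373e-01]]), 't': array([-0.05731247,  0.54688232,  0.93325338])}
```

View pics/scene0.png

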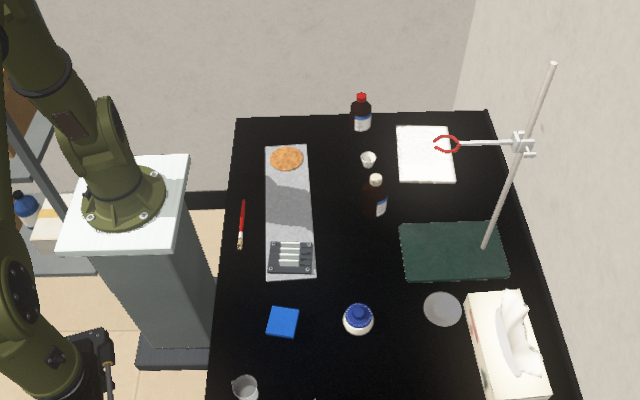

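View pics/top0.png

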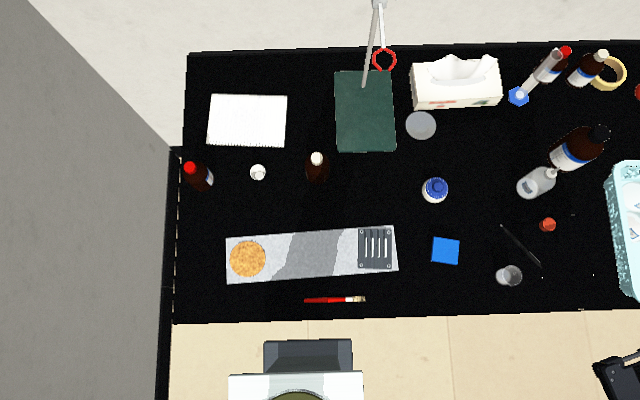

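The scene view shows the board with the mat at (286,158) and the dock at (291,257). Loose items there: cooler (282,321), timer (358,318), red bottle (361,110), crucible (368,160), white bottle (376,195). In the top view they are: mat (248,258), dock (375,248), cooler (445,251), timer (435,190), red cap (190,167), crucible (258,172), white cap (316,158).

```bash
cat > h.py <<'E'
import cv2,numpy as np
def rays(m,px):
    K=np.array([[m['fx'],0,m['cx']],[0,m['fy'],m['cy']],[0,0,1]])
    px=np.asarray(px,float).reshape(-1,1,2)
    u=cv2.undistortPointsIter(px,K,np.array([m['k1'],0,0,0,0.]),None,None,(3,50,1e-10)).reshape(-1,2)
    R=np.array(m['R']);t=np.array(m['t'])
    return -R.T@t,np.c_[u,np.ones(len(u))]@R
def plane(m,px,z):
    C,d=rays(m,px); return (C+d*((z-C[2])/d[:,2:]))[:,:2]
def blob(im,roi,f):
    """largest blob in roi (x0,y0,x1,y1) by hsv test f(h,s,v)"""
    x0,y0,x1,y1=roi
    h=cv2.cvtColor(im[y0:y1,x0:x1].copy(),cv2.COLOR_RGB2HSV).astype(int)
    k=f(h[...,0],h[...,1],h[...,2]).astype(np.uint8)
    c,_=cv2.findContours(k,cv2.RETR_EXTERNAL,cv2.CHAIN_APPROX_NONE)
    c=max(c,key=cv2.contourArea)
    return c.reshape(-1,2)+[x0,y0]
def rect(p):
    (c,wh,a)=cv2.minAreaRect((np.asarray(p)*1000).astype(np.float32)); return np.round(c,1),np.round(wh,1),round(a,1)
def circ(p):
    c,r=cv2.minEnclosingCircle((np.asarray(p)*1000).astype(np.float32)); return np.round(c,1),round(r,1)
E
python3 - <<'E'
from cell import env
from h import *
M={n:env.camera_model(n) for n in("scene","top")}
I={n:env.read_camera(n) for n in M}
for n in M: print(n,'cam',rays(M[n],[[0,0]])[0])
blue=lambda h,s,v:(h>95)&(h<125)&(s>120)&(v>150)
red=lambda h,s,v:((h<8)|(h>172))&(s>150)&(v>90)
cork=lambda h,s,v:(h>5)&(h<25)&(s>80)&(v>120)
white=lambda h,s,v:(s<60)&(v>110)
grey=lambda h,s,v:(v>90)
base=lambda h,s,v:(v>35)
J={'cooler':({'scene':(255,295,310,350),'top':(425,230,470,275)},blue,.034,rect),
'dial':({'scene':(335,295,380,340),'top':(415,170,455,210)},lambda h,s,v:(h>95)&(h<128)&(s>120)&(v>40),.051,circ),
'timerbody':({'scene':(335,295,380,340),'top':(415,170,455,210)},lambda h,s,v:v>60,.03,circ),
'redcap':({'scene':(345,85,380,110),'top':(178,155,205,182)},red,.12,circ),
'mat':({'scene':(262,138,310,180),'top':(222,232,275,285)},cork,.01,circ),
'cruc':({'scene':(355,148,380,170),'top':(245,160,275,185)},white,.032,circ),
'whitecap':({'scene':(365,165,385,190),'top':(305,148,330,172)},white,.125,circ),
'board':({'scene':(255,135,322,290),'top':(215,215,405,292)},base,.006,rect)}
for k,(roi,f,z,fit) in J.items():
    for n in M:
        try: c=blob(I[n],roi[n],f)
        except Exception as e: print(k,n,e);continue
        print(k,n,c.min(0),c.max(0),*fit(plane(M[n],c,z)))
t=cv2.resize(I['top'][215:295,340:475],None,fx=4,fy=4,interpolation=cv2.INTER_CUBIC)
s=cv2.resize(I['scene'][230:345,255:385],None,fx=4,fy=4,interpolation=cv2.INTER_CUBIC)[:460]
o=np.zeros((460,800,3),np.uint8); t=cv2.resize(t,(400,237)); o[:237,:400]=t; o[:354,400:]=cv2.resize(s,(400,354))
cv2.imwrite('pics/crop.png',o[:360,:,::-1])
E
```

```text
scene cam [ 0.51818154 -0.84541224  1.0064305 ]
top cam [ 0.30645571 -0.07421051  1.03629366]
cooler scene [266 306] [298 337] [ 425.9 -376.3] [63.3 58.3] 78.5
cooler top [431 237] [459 264] [ 426.4 -373.5] [63.4 61.2] 78.5
dial scene [346 302] [371 327] [ 584. -376.] 28.5
dial top [426 177] [448 198] [ 582.6 -363.4] 28.3
timerbody scene [342 303] [373 335] [ 584.3 -375.5] 37.3
timerbody top [422 177] [447 203] [ 582.5 -363.5] 36.3
redcap scene [357  92] [365 102] [630.3 225.8] 21.2
redcap top [184 161] [195 174] [631.3 234. ] 17.1
mat scene [270 147] [302 170] [424.5 113. ] 44.9
mat top [230 241] [264 276] [424.9 115.7] 44.7
cruc scene [360 151] [376 167] [642.   78.9] 30.1
cruc top [250 164] [265 179] [644.   87.9] 22.0
whitecap scene [369 173] [381 185] [643.2 -73.7] 20.5
whitecap top [311 152] [322 165] [641.4 -65.9] 16.9
board scene [255 135] [316 281] [421.3 -24.4] [158.4 479.6] 1.9
board top [225 225] [398 284] [432.  -43.7] [118.7 430. ] 2.7
```

View pics/crop.png

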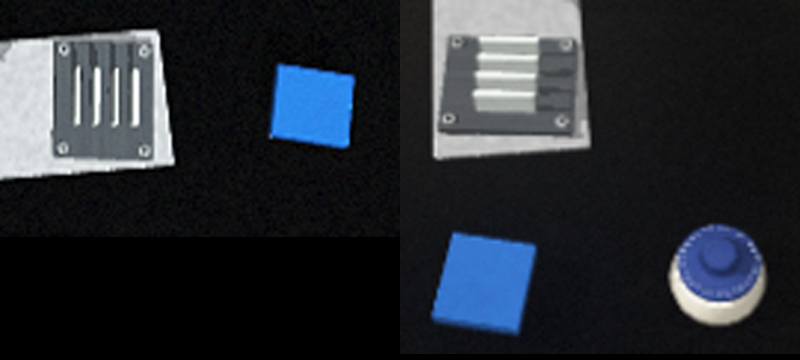

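The crop shows the dock fins running along the board's x, and the cooler turned about -11.5° from world x with the timer beside it. The board centre is at about (432,-44) mm with yaw 2.7°. I'll move above the cooler.

Emit:
step_arm([
  {"dp": [30, -17, 4]},
  {"dp": [30, -17, 4]},
  {"dp": [30, -17, 4]},
  {"dp": [30, -17, 4]},
  {"dp": [30, -17, 4]},
], squeeze=25)

```text
validation failed for argument at $.mo...
```

Emit:
step_arm([
  {"dp": [30, -17, 4]},
  {"dp": [30, -17, 4]},
  {"dp": [30, -17, 4]},
  {"dp": [30, -17, 4]},
  {"dp": [30, -17, 4]},
])

```text
validation failed for argument at $.mo...
```

Emit:
step_arm([
  {"dr": [0, 0, -0.14]},
  {"dr": [0, 0, -0.14]},
  {"dr": [0, 0, -0.14]},
  {"dr": [0, 0, -0.14]},
  {"dr": [0, 0, -0.14]},
])

```text
validation failed for argument at $.mo...
```

Emit:
step_arm([
  {"dr": [0, 0, -0.14]},
  {"dr": [0, 0, -0.14]},
  {"dr": [0, 0, -0.11]},
  {"dr": [0, 0, 0]},
  {"dr": [0, 0, 0]},
])

```text
validation failed for argument at $.mo...
```

```bash
cat >> h.py <<'E'
def go(o,x,y,z,yaw):
    """tool-frame shift (mm) and turn about tool z (rad) from obs o to target (mm, deg), tool down"""
    from scipy.spatial.transform import Rotation as Ro
    R=Ro.from_euler('xyz',o['tool_rot'],degrees=True)
    d=R.inv().apply(np.array([x,y,z])-o['tool_pos']*1000)
    rv=(R.inv()*Ro.from_euler('xyz',[180,0,yaw],degrees=True)).as_rotvec()
    print('at',np.round(o['tool_pos']*1000,1),np.round(o['tool_rot'],1),'dp',np.round(d,1),'dr',np.round(rv,3))
E
python3 - <<'E'
from cell import env
from h import *
o=env.get_obs();m=env.camera_model('wrist');im=env.read_camera('wrist')
cv2.imwrite('pics/w1.png',im[:,:,::-1])
print(m,o['time_s'],o['force'],o['qpos'])
go(o,426,-375,60,78.5)
c=blob(im,(0,0,640,400),lambda h,s,v:(h>95)&(h<125)&(s>120)&(v>60))
print(c.min(0),c.max(0),rect(plane(m,c,.034)))
E
```

```text
{'fx': 299.83265291946975, 'fy': 299.83265291946975, 'cx': 315.5009255749142, 'cy': 203.86281072634995, 'k1': -0.0014233622327716074, 'R': array([[ 2.80949764e-01, -9.59722332e-01,  5.24420516e-04],
       [-9.22347558e-01, -2.69857560e-01,  2.76499330e-01],
       [-2.65221063e-01, -7.81661194e-02, -9.61013967e-01]]), 't': array([-0.64995212, -0.03321818,  0.38961271])} 0.2 [-0.58515671  0.24130768 -0.3861359 ] [74.49137304 18.42267944 -4.015953   83.14782645  1.29349986 78.53923756
 -3.26208805]
at [ 182.5 -623.5  221.9] [-179.9    0.    16.3] dp [ 303.5 -169.9  162.1] dr [-1.000e-03 -1.000e-03 -1.085e+00]
[587   0] [593   8] (array([ 440.7, -839.5]), array([9.9, 1.9]), 67.4)
```

View pics/w1.png

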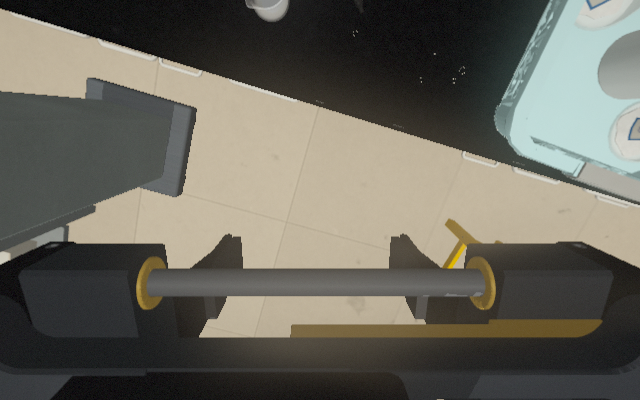

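The wrist picture shows the fingers either side of (315,270) and the floor and table edge, so the arm did not move. All three fields are required in each row.

Emit:
step_arm([
  {"dp": [30, -17, 4], "dr": [0, 0, 0], "fingers": 0},
  {"dp": [30, -17, 4], "dr": [0, 0, 0], "fingers": 0},
  {"dp": [30, -17, 4], "dr": [0, 0, 0], "fingers": 0},
  {"dp": [30, -17, 4], "dr": [0, 0, 0], "fingers": 0},
  {"dp": [30, -17, 4], "dr": [0, 0, 0], "fingers": 0},
], squeeze=25)

```text
time_s: 0.88
tool_pos: [0.3034, -0.4992, 0.2024]
tool_rot: [180.0, 0.0, 16.3]
force: [0.7, 0.2, 0.0]
grip_width: 0.087
grasp_force: 0.0
```

Emit:
step_arm([
  {"dp": [30, -17, 4], "dr": [0, 0, 0], "fingers": 0},
  {"dp": [30, -17, 4], "dr": [0, 0, 0], "fingers": 0},
  {"dp": [30, -17, 4], "dr": [0, 0, 0], "fingers": 0},
  {"dp": [30, -17, 4], "dr": [0, 0, 0], "fingers": 0},
  {"dp": [30, -17, 4], "dr": [0, 0, 0], "fingers": 0},
])

```text
time_s: 1.5
tool_pos: [0.4234, -0.3755, 0.1824]
tool_rot: [180.0, 0.0, 16.3]
force: [1.0, 0.1, 0.5]
grip_width: 0.0875
grasp_force: 0.0
```

Emit:
step_arm([
  {"dp": [0, 0, 0], "dr": [0, 0, -0.14], "fingers": 0},
  {"dp": [0, 0, 0], "dr": [0, 0, -0.14], "fingers": 0},
  {"dp": [0, 0, 0], "dr": [0, 0, -0.14], "fingers": 0},
  {"dp": [0, 0, 0], "dr": [0, 0, -0.14], "fingers": 0},
  {"dp": [0, 0, 0], "dr": [0, 0, -0.14], "fingers": 0},
])

```text
time_s: 2.12
tool_pos: [0.4227, -0.3764, 0.1825]
tool_rot: [-180.0, 0.0, 56.7]
force: [-0.3, 0.1, -0.1]
grip_width: 0.0869
grasp_force: 0.0
```

Emit:
step_arm([
  {"dp": [0, 0, 0], "dr": [0, 0, -0.14], "fingers": 0},
  {"dp": [0, 0, 0], "dr": [0, 0, -0.14], "fingers": 0},
  {"dp": [0, 0, 0], "dr": [0, 0, -0.11], "fingers": 0},
  {"dp": [0, 0, 0], "dr": [0, 0, 0], "fingers": 0},
  {"dp": [0, 0, 0], "dr": [0, 0, 0], "fingers": 0},
])

```text
time_s: 2.75
tool_pos: [0.4227, -0.3764, 0.1825]
tool_rot: [-180.0, 0.0, 78.7]
force: [-1.4, -0.3, 0.0]
grip_width: 0.0871
grasp_force: 0.0
```

```bash
python3 - <<'E'
from cell import env
from h import *
o=env.get_obs();m=env.camera_model('wrist');im=env.read_camera('wrist')
cv2.imwrite('pics/w2.png',im[:,:,::-1])
print(o['time_s'],o['force'],o['qpos'])
go(o,426,-375,60,78.5)
c=blob(im,(0,0,640,400),lambda h,s,v:(h>95)&(h<125)&(s>120)&(v>60))
print(c.min(0),c.max(0),rect(plane(m,c,.034)))
E
```

```text
2.75 [-1.39962293 -0.30734297  0.00729834] [ 58.4484965   10.78784427 -21.83330158  97.8440048    4.19689714
  72.17318543  24.33998647]
at [ 422.7 -376.4  182.5] [-180.     0.    78.7] dp [  2.    3.  122.5] dr [-0.     0.     0.003]
[290 158] [350 226] (array([ 427.4, -379.4]), array([74.7, 63.6]), 78.7)
```

View pics/w2.png

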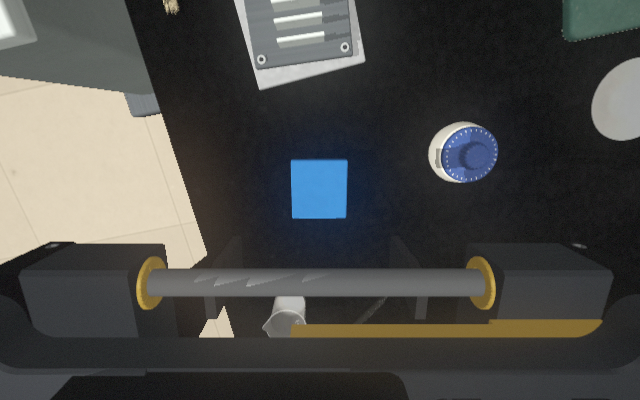

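The wrist picture shows the cooler at about cols 291–348, rows 159–218, square to the tool. The timer is at (467,152) and the dock fins are at the top, around (300,20).

```bash
python3 - <<'E'
from cell import env
from h import *
m=env.camera_model('wrist');im=env.read_camera('wrist');o=env.get_obs()
print('cam',rays(m,[[0,0]])[0])
for v0 in(100,140,180,200):
    c=blob(im,(270,140,370,235),lambda h,s,v:(h>95)&(h<125)&(s>100)&(v>v0))
    print(v0,c.min(0),c.max(0),rect(plane(m,c,.034)))
c=blob(im,(410,110,510,195),lambda h,s,v:(h>100)&(h<128)&(s>100)&(v>40))
print('dial',circ(plane(m,c,.051)),circ(plane(m,c,.031)))
c=blob(im,(410,110,510,195),lambda h,s,v:(v>60))
print('body',c.min(0),c.max(0),circ(plane(m,c,.03)))
# dock fins in top view: bright strips, near the dark base
mt=env.camera_model('top');t=env.read_camera('top')
x0,y0,x1,y1=361,229,390,268
t=cv2.cvtColor(t[y0:y1,x0:x1].copy(),cv2.COLOR_RGB2GRAY)
n,l,s,ce=cv2.connectedComponentsWithStats((t>150).astype(np.uint8))
for i in range(1,n):
    if s[i,4]>15:
        p=np.argwhere(l==i)[:,::-1]+[x0,y0]; print(s[i],rect(plane(mt,p,.038)))
E
```

```text
cam [ 0.43791475 -0.3022484   0.34460427]
100 [290 159] [347 218] (array([ 426.6, -375. ]), array([64.3, 59.8]), 78.7)
140 [291 160] [347 218] (array([ 426.5, -375.5]), array([63.3, 59.1]), 78.7)
180 [291 161] [346 217] (array([ 426.4, -375.4]), array([61.1, 58.4]), 78.7)
200 [291 161] [346 217] (array([ 426.2, -375.3]), array([61.1, 57.9]), 78.7)
dial (array([ 577.6, -365.9]), 27.6) (array([ 587.2, -370.2]), 29.5)
body [428 121] [498 182] (array([ 580.9, -367.4]), 36.9)
[ 4  8  2 20 34] (array([ 441.6, -178.7]), array([ 2.4, 46.7]), 86.8)
[10  9  3 20 39] (array([ 438.5, -195.5]), array([ 4.7, 46.9]), 83.4)
[17  9  2 20 21] (array([ 438. , -211.4]), array([ 2.4, 46.7]), 83.2)
[23  9  3 20 42] (array([ 437.6, -226.1]), array([ 4.9, 46.8]), 86.1)
```

Emit:
step_arm([
  {"dp": [2, 3.4, 20], "dr": [0, 0, 0], "fingers": 0},
  {"dp": [0, 0, 30], "dr": [0, 0, 0], "fingers": 0},
  {"dp": [0, 0, 30], "dr": [0, 0, 0], "fingers": 0},
  {"dp": [0, 0, 30], "dr": [0, 0, 0], "fingers": 0},
  {"dp": [0, 0, 25], "dr": [0, 0, 0], "fingers": 0},
])

```text
time_s: 3.52
tool_pos: [0.4258, -0.374, 0.0448]
tool_rot: [-179.9, -0.1, 78.8]
force: [0.2, -0.6, -0.1]
grip_width: 0.0871
grasp_force: 0.0
```

Emit:
step_arm([
  {"dp": [0, 0, 15], "dr": [0, 0, 0], "fingers": 0},
  {"dp": [0, 0, 12], "dr": [0, 0, 0], "fingers": 0},
  {"dp": [0, 0, 9], "dr": [0, 0, 0], "fingers": 0},
  {"dp": [0, 0, 0], "dr": [0, 0, 0], "fingers": 0},
  {"dp": [0, 0, 0], "dr": [0, 0, 0], "fingers": 0.15},
])

```text
time_s: 4.15
tool_pos: [0.4269, -0.3755, 0.0122]
tool_rot: [179.9, 0.0, 78.8]
force: [0.2, 0.0, 0.2]
grip_width: 0.0824
grasp_force: 0.0
```

Emit:
step_arm([
  {"dp": [0, 0, 0], "dr": [0, 0, 0], "fingers": 0.25},
  {"dp": [0, 0, 0], "dr": [0, 0, 0], "fingers": 0.3},
  {"dp": [0, 0, 0], "dr": [0, 0, 0], "fingers": 0.4},
  {"dp": [0, 0, 0], "dr": [0, 0, 0], "fingers": 1},
  {"dp": [0, 0, 0], "dr": [0, 0, 0], "fingers": 1},
])

```text
time_s: 4.78
tool_pos: [0.4266, -0.3753, 0.0118]
tool_rot: [180.0, 0.0, 78.8]
force: [-0.1, 0.4, 1.9]
grip_width: 0.0598
grasp_force: 25.0
```

Emit:
step_arm([
  {"dp": [0, 0, -8], "dr": [0, 0, 0], "fingers": 1},
  {"dp": [0, 0, -16], "dr": [0, 0, 0], "fingers": 1},
  {"dp": [0, 0, -24], "dr": [0, 0, 0], "fingers": 1},
  {"dp": [0, 0, -20], "dr": [0, 0, 0], "fingers": 1},
  {"dp": [0, 0, -12], "dr": [0, 0, 0], "fingers": 1},
])

```text
time_s: 5.4
tool_pos: [0.4271, -0.3756, 0.0936]
tool_rot: [179.9, 0.1, 78.8]
force: [0.1, -0.0, -0.8]
grip_width: 0.0597
grasp_force: 25.0
```

Emit:
step_arm([
  {"dp": [10, -1, 0], "dr": [0, 0, 0], "fingers": 1},
  {"dp": [20, -3, 0], "dr": [0, 0, 0], "fingers": 1},
  {"dp": [25, -3, 0], "dr": [0, 0, 0], "fingers": 1},
  {"dp": [30, -3, 0], "dr": [0, 0, 0], "fingers": 1},
  {"dp": [30, -3, 0], "dr": [0, 0, 0], "fingers": 1},
])

```text
time_s: 6.02
tool_pos: [0.4358, -0.2565, 0.0909]
tool_rot: [-179.9, -0.0, 78.9]
force: [0.2, -0.7, -2.0]
grip_width: 0.0598
grasp_force: 25.0
```

Emit:
step_arm([
  {"dp": [26, -4, 0], "dr": [0, 0, 0], "fingers": 1},
  {"dp": [20, -3, 0], "dr": [0, 0, -0.06], "fingers": 1},
  {"dp": [10, -2, 0], "dr": [0, 0, -0.1], "fingers": 1},
  {"dp": [0, 0, 0], "dr": [0, 0, -0.08], "fingers": 1},
  {"dp": [0, 0, 0], "dr": [0, 0, 0], "fingers": 1},
])

```text
time_s: 6.65
tool_pos: [0.4373, -0.2022, 0.0913]
tool_rot: [-180.0, 0.0, 92.6]
force: [-0.4, 0.5, -2.5]
grip_width: 0.0599
grasp_force: 25.0
```

```bash
python3 - <<'E'
from cell import env
from h import *
m=env.camera_model('wrist');im=env.read_camera('wrist')
cv2.imwrite('pics/w3.png',im[:,:,::-1])
o=env.get_obs(); print(o['time_s'],o['force'],o['grasp_force'])
go(o,439.2,-203.2,28,92.7)
c=blob(im,(200,140,430,300),lambda h,s,v:(h>95)&(h<125)&(s>100)&(v>100))
print('cooler',c.min(0),c.max(0),rect(plane(m,c,o['tool_pos'][2]+.022)))
E
```

```text
6.7 [-0.0813414  -0.73800234 -1.97557245] 24.99945804476738
at [ 437.4 -202.6   91.4] [-180.     0.    92.5] dp [-0.7  1.8 63.4] dr [-0.     0.    -0.003]
cooler [256 205] [375 268] (array([ 436.7, -184.6]), array([59.1, 34. ]), 2.6)
```

View pics/w3.png

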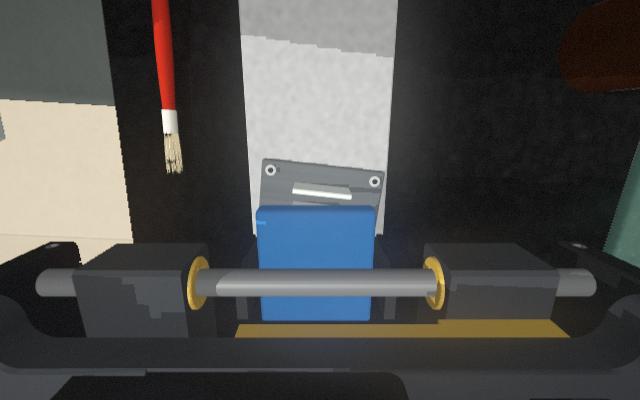

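The picture shows the dock is turned relative to the board: its edge runs from (263,159) to (384,171), with screws at (270,170) and (374,182). I need the dock's own yaw.

```bash
python3 - <<'E'
from cell import env
from h import *
m=env.camera_model('wrist')
yaw=lambda a,b:np.degrees(np.arctan2(*(np.subtract(b,a)[::-1])))
def sub(im,p,r=4,thr=None):
    x,y=p;g=cv2.cvtColor(im[y-r:y+r+1,x-r:x+r+1].copy(),cv2.COLOR_BGR2GRAY).astype(float)
    w=np.clip(g-np.median(g)-15,0,None);Y,X=np.mgrid[-r:r+1,-r:r+1]
    return [x+(w*X).sum()/w.sum(),y+(w*Y).sum()/w.sum()]
w=cv2.imread('pics/w3.png');p=[sub(w,(270,170),7),sub(w,(374,182),7)]
s=plane(m,p,.014)*1000;print('w3 screws',p,s,yaw(*s),s.mean(0))
T=cv2.imread('pics/top0.png');mt=env.camera_model('top')
q=[(340+x/2.96,215+y/2.96) for x,y in((64,50),(145,50),(145,150),(62,148))]
q=[sub(T,(round(x),round(y)),2) for x,y in q]
s=plane(mt,q,.014)*1000;print('top screws',np.round(q,1),np.round(s,1),'mean',s.mean(0),rect(s/1000))
# fin front top edge in w3
g=cv2.cvtColor(w,cv2.COLOR_BGR2GRAY)[178:201,285:360]
k=(g>170).astype(np.uint8);pp=np.argwhere(k)[:,::-1]+[285,178]
print('fin',len(pp),rect(plane(m,pp,.038)))
# base plate dark region on board in top view
for v in(110,):
    h=cv2.cvtColor(T[222:278,352:398].copy(),cv2.COLOR_BGR2GRAY)
    print(h[20,::2],h[::3,8])
E
```

```text
w3 screws [[np.float64(269.9826494724502), np.float64(169.59718640093786)], [np.float64(373.8844000973473), np.float64(180.980287174495)]] [[ 399.37091934 -168.91637653]
 [ 483.79462823 -174.50885595]] -3.7899070335824496 [ 441.58277378 -171.71261624]
top screws [[361.  231.5]
 [387.8 231.8]
 [388.1 265.8]
 [360.8 264.9]] [[ 483.1 -171.9]
 [ 480.  -239.5]
 [ 395.1 -234.3]
 [ 399.4 -166.9]] mean [ 439.38858798 -203.1809117 ] (array([ 439.6, -203.2]), array([67.7, 85. ]), 86.5)
fin 341 (array([ 441.2, -180.9]), array([ 4.3, 44.1]), 86.2)
[216 216 222  54 102 104  79 255  99  58 255  79 104 133  81 104 123 250
 100  98 224 228   0] [ 16   8 140 225 102 101 102 103 100 104 100 100  98 100 174  68 217 191
  12]
```

Emit:
step_arm([
  {"dp": [-2.5, 2, 0], "dr": [0, 0, 0.05], "fingers": 1},
  {"dp": [0, 0, 5], "dr": [0, 0, 0.058], "fingers": 1},
  {"dp": [0, 0, 15], "dr": [0, 0, 0], "fingers": 1},
  {"dp": [0, 0, 13], "dr": [0, 0, 0], "fingers": 1},
  {"dp": [0, 0, 0], "dr": [0, 0, 0], "fingers": 1},
])

```text
time_s: 7.32
tool_pos: [0.4383, -0.2048, 0.0568]
tool_rot: [-179.8, -0.1, 86.4]
force: [-0.2, 0.5, -2.1]
grip_width: 0.0598
grasp_force: 25.0
```

```bash
python3 - <<'E'
from cell import env
from h import *
o=env.get_obs();go(o,439.5,-205,28,86.3)
m=env.camera_model('wrist');w=env.read_camera('wrist');s=env.read_camera('scene')
a=cv2.resize(w[120:300,220:420],(400,360));b=cv2.resize(s[225:297,250:330],(400,360),interpolation=cv2.INTER_CUBIC)
cv2.imwrite('pics/c4.png',np.hstack([a,b])[:,:,::-1])
c=blob(w,(200,100,430,300),lambda h,s,v:(h>95)&(h<125)&(s>100)&(v>100))
e=plane(m,c,o['tool_pos'][2]+.022)*1000;i=c[:,1]<c[:,1].min()+5
print('far edge',c.min(0),c.max(0),e[:,1].max(),rect(e/1000))
E
```

```text
at [ 438.3 -204.8   56.8] [-1.798e+02 -1.000e-01  8.640e+01] dp [-0.1  1.2 28.8] dr [-0.003 -0.002  0.001]
far edge [256 205] [375 268] -169.10372034976967 (array([ 439.7, -187.3]), array([34. , 59.2]), 86.5)
```

View pics/c4.png

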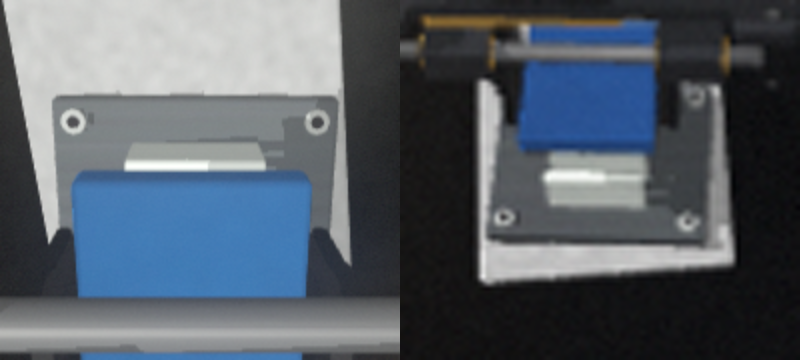

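The left crop shows the cooler square with the dock, with screws level at crop (72,121) and (316,122). The scene crop on the right agrees. I'll check the fore-aft offset.

```bash
python3 - <<'E'
from cell import env
from h import *
o=env.get_obs();m=env.camera_model('wrist');w=env.read_camera('wrist')
print(rays(m,[[0,0]])[0])
s=plane(m,[[256,180.5],[378,181]],.014)*1000;print(s,s.mean(0))
e=plane(m,[[256.5,208],[316,205.5],[375.5,208]],o['tool_pos'][2]+.0222)*1000;print(e)
ms=env.camera_model('scene');S=env.read_camera('scene')
s=plane(ms,[[250+x/5,225+y/5] for x,y in((504,217),(687,221),(695,95))],.014)*1000
print('scene screws',s) if 0 else print('scene',plane(ms,[[250+x/5,225+y/5] for x,y in((104,217),(287,221),(295,95))],.014)*1000)
print('scene cooler top near edge',plane(ms,[[250+x/5,225+y/5] for x,y in((122,120),(253,120))],o['tool_pos'][2]+.0222)*1000)
E
```

```text
[ 0.44486675 -0.12998198  0.22036013]
[[ 400.30599852 -169.61965589]
 [ 485.59691027 -175.39648788]] [ 442.9514544  -172.50807188]
[[ 413.28116408 -170.44619871]
 [ 442.31994067 -171.01492027]
 [ 471.18344446 -174.11850978]]
scene [[ 396.14666147 -235.38197008]
 [ 479.47587965 -240.83940583]
 [ 483.95398142 -172.07655338]]
scene cooler top near edge [[ 410.55551566 -227.12460356]
 [ 467.78606171 -229.50538872]]
```

Emit:
step_arm([
  {"dp": [-1, 1.6, 0], "dr": [0, 0, 0], "fingers": 1},
  {"dp": [0, 0, 4], "dr": [0, 0, 0], "fingers": 1},
  {"dp": [0, 0, 4], "dr": [0, 0, 0], "fingers": 1},
  {"dp": [0, 0, 3], "dr": [0, 0, 0], "fingers": 1},
  {"dp": [0, 0, 0], "dr": [0, 0, 0], "fingers": 1},
])

```text
time_s: 8.15
tool_pos: [0.4409, -0.2065, 0.0471]
tool_rot: [-180.0, -0.0, 86.3]
force: [-0.0, 0.1, -1.1]
grip_width: 0.0598
grasp_force: 25.0
```

Emit:
step_arm([
  {"dp": [0, 0, 2], "dr": [0, 0, 0], "fingers": 1},
  {"dp": [0, 0, 2], "dr": [0, 0, 0], "fingers": 1},
  {"dp": [0, 0, 2], "dr": [0, 0, 0], "fingers": 1},
  {"dp": [0, 0, 2], "dr": [0, 0, 0], "fingers": 1},
  {"dp": [0, 0, 0], "dr": [0, 0, 0], "fingers": 1},
])

```text
time_s: 8.78
tool_pos: [0.4411, -0.2066, 0.0394]
tool_rot: [-180.0, -0.0, 86.3]
force: [0.0, 0.3, -0.4]
grip_width: 0.0596
grasp_force: 25.0
```

Emit:
step_arm([
  {"dp": [0, 0, 3], "dr": [0, 0, 0], "fingers": 1},
  {"dp": [0, 0, 3], "dr": [0, 0, 0], "fingers": 1},
  {"dp": [0, 0, 2], "dr": [0, 0, 0], "fingers": 1},
  {"dp": [0, 0, 1.5], "dr": [0, 0, 0], "fingers": 1},
  {"dp": [0, 0, 0], "dr": [0, 0, 0], "fingers": 1},
])

```text
time_s: 9.4
tool_pos: [0.4412, -0.2066, 0.0299]
tool_rot: [-180.0, -0.0, 86.3]
force: [-0.0, -0.6, -1.0]
grip_width: 0.0597
grasp_force: 25.0
```

Emit:
step_arm([
  {"dp": [0, 0, 1], "dr": [0, 0, 0], "fingers": 1},
  {"dp": [0, 0, 1], "dr": [0, 0, 0], "fingers": 1},
  {"dp": [0, 0, 0.5], "dr": [0, 0, 0], "fingers": 1},
  {"dp": [0, 0, 0], "dr": [0, 0, 0], "fingers": 1},
  {"dp": [0, 0, 0], "dr": [0, 0, 0], "fingers": 1},
])

```text
time_s: 10.02
tool_pos: [0.4412, -0.2067, 0.0278]
tool_rot: [-180.0, 0.0, 86.3]
force: [-1.7, 0.2, 2.7]
grip_width: 0.0596
grasp_force: 25.0
```

Emit:
step_arm([
  {"dp": [0, 0, 0], "dr": [0, 0, 0], "fingers": 0.3},
  {"dp": [0, 0, 0], "dr": [0, 0, 0], "fingers": 0.15},
  {"dp": [0, 0, 0], "dr": [0, 0, 0], "fingers": 0},
  {"dp": [0, 0, 0], "dr": [0, 0, 0], "fingers": 0},
  {"dp": [0, 0, -5], "dr": [0, 0, 0], "fingers": 0},
])

```text
time_s: 10.65
tool_pos: [0.4409, -0.2064, 0.0324]
tool_rot: [-180.0, -0.0, 86.3]
force: [0.0, -0.2, 0.2]
grip_width: 0.0858
grasp_force: 0.0
```

Emit:
step_arm([
  {"dp": [0, 0, -15], "dr": [0, 0, 0], "fingers": 0},
  {"dp": [0, 0, -25], "dr": [0, 0, 0], "fingers": 0},
  {"dp": [0, 0, -30], "dr": [0, 0, 0], "fingers": 0},
  {"dp": [0, 0, -25], "dr": [0, 0, 0], "fingers": 0},
  {"dp": [0, 0, -20], "dr": [0, 0, 0], "fingers": 0},
])

```text
time_s: 11.28
tool_pos: [0.4419, -0.2068, 0.15]
tool_rot: [179.9, 0.1, 86.3]
force: [-0.3, 0.2, 0.7]
grip_width: 0.0869
grasp_force: 0.0
```

```bash
python3 - <<'E'
from cell import env
from h import *
o=env.get_obs();m=env.camera_model('wrist');w=env.read_camera('wrist');s=env.read_camera('scene')
a=cv2.resize(w[120:300,220:420],(400,360));b=cv2.resize(s[225:297,250:330],(400,360),interpolation=cv2.INTER_CUBIC)
cv2.imwrite('pics/c5.png',np.hstack([a,b])[:,:,::-1])
c=blob(w,(200,100,430,300),lambda h,s,v:(h>95)&(h<125)&(s>100)&(v>100))
print('cooler',c.min(0),c.max(0),rect(plane(m,c,.05)))
M={n:env.camera_model(n) for n in('scene','top')}
def tri(ps,pt):
    (a,),(b,)=[rays(M[n],[p])[1] for n,p in(('scene',ps),('top',pt))]
    A,B=[rays(M[n],[[0,0]])[0] for n in('scene','top')]
    k=np.linalg.lstsq(np.c_[a,-b],B-A,rcond=None)[0];return np.round(1000*(A+a*k[0]+B+b*k[1])/2)
print('ring',tri((447,143),(384,60)),'clamp',tri((520,142),(378,3)))
go(o,643,84,150,86.3)
E
```

```text
cooler [281 168] [348 236] (array([ 441.4, -206.1]), array([64.3, 59.6]), 86.3)
ring [ 746. -199.  359.] clamp [ 882. -197.  352.]
at [ 441.9 -206.8  150. ] [1.799e+02 1.000e-01 8.630e+01] dp [303.  182.2  -0. ] dr [0.002 0.001 0.001]
```

View pics/c5.png

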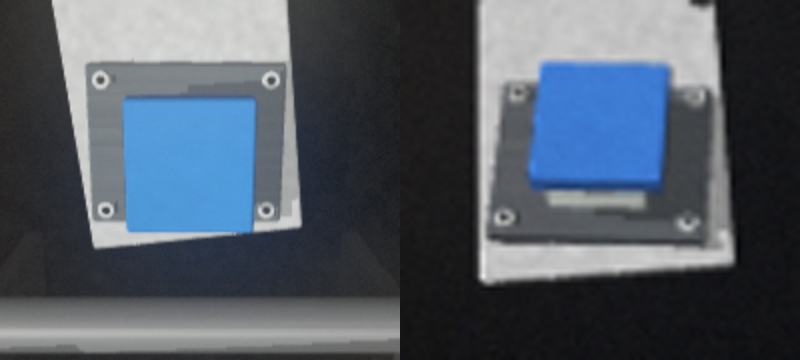

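The left crop shows the cooler square in the dock with all four screws visible around it. The scene crop shows the plate resting low on the dock fins, so it is seated. Next is the crucible.

Emit:
step_arm([
  {"dp": [20, 12, 0], "dr": [0, 0, 0], "fingers": 0},
  {"dp": [30, 18, 0], "dr": [0, 0, 0], "fingers": 0},
  {"dp": [35, 21, 0], "dr": [0, 0, 0], "fingers": 0},
  {"dp": [35, 21, 0], "dr": [0, 0, 0], "fingers": 0},
  {"dp": [35, 21, 0], "dr": [0, 0, 0], "fingers": 0},
], squeeze=8)

```text
time_s: 12.0
tool_pos: [0.5442, -0.0568, 0.1472]
tool_rot: [-180.0, 0.0, 86.3]
force: [-0.6, -1.0, 0.1]
grip_width: 0.0872
grasp_force: 0.0
```

Emit:
step_arm([
  {"dp": [35, 21, 0], "dr": [0, 0, 0], "fingers": 0},
  {"dp": [35, 21, 0], "dr": [0, 0, 0], "fingers": 0},
  {"dp": [35, 21, 0], "dr": [0, 0, 0], "fingers": 0},
  {"dp": [25, 15, 0], "dr": [0, 0, 0], "fingers": 0},
  {"dp": [18, 11, 0], "dr": [0, 0, 0], "fingers": 0},
])

```text
time_s: 12.62
tool_pos: [0.6423, 0.0859, 0.1467]
tool_rot: [-179.9, -0.0, 86.4]
force: [0.4, 0.2, -0.7]
grip_width: 0.0869
grasp_force: 0.0
```

```bash
python3 - <<'E'
from cell import env
from h import *
o=env.get_obs();m=env.camera_model('wrist');w=env.read_camera('wrist')
cv2.imwrite('pics/w6.png',w[:,:,::-1])
c=blob(w,(200,100,430,240),lambda h,s,v:(s<70)&(v>90))
print('cruc',c.min(0),c.max(0),circ(plane(m,c,.032)),rays(m,[[0,0]])[0])
go(o,643,84,9,86.3)
E
```

```text
cruc [392 100] [429 239] (array([738.3, 104.9]), 67.8) [0.64759035 0.1612207  0.30886214]
at [642.3  85.9 146.7] [-179.9   -0.    86.4] dp [ -1.9   1.  137.7] dr [-0.001 -0.001  0.002]
```

View pics/w6.png

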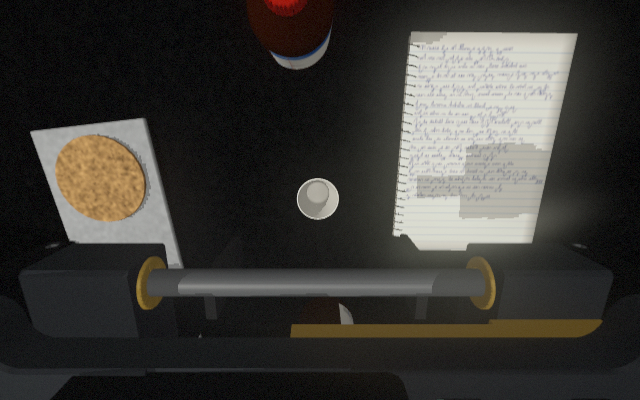

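The wrist picture shows the crucible at (318,199), the mat at (100,178), and the red cap at (286,3). The white bottle is behind the gripper.

```bash
python3 - <<'E'
from cell import env
from h import *
o=env.get_obs();m=env.camera_model('wrist');w=env.read_camera('wrist')
c=blob(w,(285,165,352,235),lambda h,s,v:(v>80))
p=plane(m,c,.032);print('cruc',c.min(0),c.max(0),circ(p),cv2.fitEllipse((p*1000).astype(np.float32)))
c=blob(w,(40,120,160,235),lambda h,s,v:(h>5)&(h<25)&(s>80)&(v>60))
p=plane(m,c,.010);print('mat',c.min(0),c.max(0),circ(p),cv2.fitEllipse((p*1000).astype(np.float32)))
# dock screws from the last wrist view's pose: TCP (441.9,-206.8,150) yaw 86.3 -> same camera offset as now
g=np.array([270,160,355.5,160,353,225,273,225]).reshape(4,2)
mm=dict(m);R=np.array(m['R']);C=-R.T@m['t']+np.array([.4419,-.2068,.150])-o['tool_pos'];mm['t']=-R@C
print('dock',plane(mm,g,.014).mean(0)*1000)
E
```

```text
cruc [296 181] [337 222] (array([644.1,  86.7]), 20.7) ((644.14111328125, 86.69355773925781), (39.82986831665039, 40.668575286865234), 179.66615295410156)
mat [ 55 138] [145 223] (array([425.4, 114.5]), 45.3) ((425.4046325683594, 114.7194595336914), (88.01095581054688, 89.76394653320312), 96.10861206054688)
dock [ 439.42909629 -205.44944128]
```

Emit:
step_arm([
  {"dp": [1, 1.8, 25], "dr": [0, 0, 0], "fingers": 0},
  {"dp": [0, 0, 30], "dr": [0, 0, 0], "fingers": 0},
  {"dp": [0, 0, 30], "dr": [0, 0, 0], "fingers": 0},
  {"dp": [0, 0, 20], "dr": [0, 0, 0], "fingers": 0},
  {"dp": [0, 0, 10], "dr": [0, 0, 0], "fingers": 0},
])

```text
time_s: 13.35
tool_pos: [0.6434, 0.0842, 0.0313]
tool_rot: [-179.9, 0.0, 86.3]
force: [-0.0, -0.6, -0.7]
grip_width: 0.0873
grasp_force: 0.0
```

Emit:
step_arm([
  {"dp": [0, 0, 11], "dr": [0, 0, 0], "fingers": 0.1},
  {"dp": [0, 0, 8], "dr": [0, 0, 0], "fingers": 0.2},
  {"dp": [0, 0, 2], "dr": [0, 0, 0], "fingers": 0.3},
  {"dp": [0, 0, 0], "dr": [0, 0, 0], "fingers": 0.4},
  {"dp": [0, 0, 0], "dr": [0, 0, 0], "fingers": 0.47},
])

```text
time_s: 13.98
tool_pos: [0.6445, 0.0851, 0.012]
tool_rot: [179.9, -0.0, 86.3]
force: [-0.4, -0.5, 0.6]
grip_width: 0.0508
grasp_force: 0.0
```

Emit:
step_arm([
  {"dp": [0, 0, 0], "dr": [0, 0, 0], "fingers": 0.5},
  {"dp": [0, 0, 0], "dr": [0, 0, 0], "fingers": 0.53},
  {"dp": [0, 0, 0], "dr": [0, 0, 0], "fingers": 0.57},
  {"dp": [0, 0, 0], "dr": [0, 0, 0], "fingers": 1},
  {"dp": [0, 0, 0], "dr": [0, 0, 0], "fingers": 1},
])

```text
time_s: 14.6
tool_pos: [0.6441, 0.085, 0.0116]
tool_rot: [-180.0, 0.0, 86.3]
force: [-0.6, -0.3, 1.1]
grip_width: 0.0391
grasp_force: 8.0
```

Emit:
step_arm([
  {"dp": [0, 0, -5], "dr": [0, 0, 0], "fingers": 1},
  {"dp": [0, 0, -10], "dr": [0, 0, 0], "fingers": 1},
  {"dp": [0, 0, -15], "dr": [0, 0, 0], "fingers": 1},
  {"dp": [0, 0, -25], "dr": [0, 0, 0], "fingers": 1},
  {"dp": [0, 0, -25], "dr": [0, 0, 0], "fingers": 1},
])

```text
time_s: 15.22
tool_pos: [0.6444, 0.0852, 0.0934]
tool_rot: [179.9, -0.0, 86.3]
force: [1.1, 0.2, -0.4]
grip_width: 0.0393
grasp_force: 8.0
```

Emit:
step_arm([
  {"dp": [0, 0, -25], "dr": [0, 0, 0], "fingers": 1},
  {"dp": [0, 0, -25], "dr": [0, 0, 0], "fingers": 1},
  {"dp": [0, 0, -15], "dr": [0, 0, 0], "fingers": 1},
  {"dp": [0, 0, -5], "dr": [0, 0, 0], "fingers": 1},
  {"dp": [-5, -3, 0], "dr": [0, 0, 0], "fingers": 1},
])

```text
time_s: 15.85
tool_pos: [0.6405, 0.0805, 0.1613]
tool_rot: [-180.0, -0.0, 86.4]
force: [-0.5, 0.1, -0.0]
grip_width: 0.0388
grasp_force: 8.0
```

Emit:
step_arm([
  {"dp": [-15, -9, 0], "dr": [0, 0, 0], "fingers": 1},
  {"dp": [-25, -15, 0], "dr": [0, 0, 0], "fingers": 1},
  {"dp": [-35, -21, 0], "dr": [0, 0, 0], "fingers": 1},
  {"dp": [-40, -24, 0], "dr": [0, 0, 0], "fingers": 1},
  {"dp": [-40, -24, 0], "dr": [0, 0, 0], "fingers": 1},
])

```text
time_s: 16.48
tool_pos: [0.5357, -0.0709, 0.1605]
tool_rot: [-179.9, 0.0, 86.3]
force: [0.4, -0.7, -0.3]
grip_width: 0.039
grasp_force: 8.0
```

Emit:
step_arm([
  {"dp": [-40, -24, 0], "dr": [0, 0, 0], "fingers": 1},
  {"dp": [-40, -24, 0], "dr": [0, 0, 0], "fingers": 1},
  {"dp": [-30, -18, 0], "dr": [0, 0, 0], "fingers": 1},
  {"dp": [-20, -12, 0], "dr": [0, 0, 0], "fingers": 1},
  {"dp": [-14, -9, 0], "dr": [0, 0, 0], "fingers": 1},
])

```text
time_s: 17.1
tool_pos: [0.4395, -0.2085, 0.1607]
tool_rot: [-179.9, 0.0, 86.1]
force: [-0.2, 0.8, 0.4]
grip_width: 0.0388
grasp_force: 8.0
```

```bash
python3 - <<'E'
from cell import env
from h import *
o=env.get_obs();m=env.camera_model('wrist');w=env.read_camera('wrist')
cv2.imwrite('pics/w7.png',w[100:340,180:460,::-1])
go(o,441.4,-207.5,62,86.3)
E
```

```text
at [ 439.5 -208.5  160.7] [-179.9    0.    86.1] dp [ 1.2  2.  98.7] dr [-0.002  0.    -0.003]
```

View pics/w7.png

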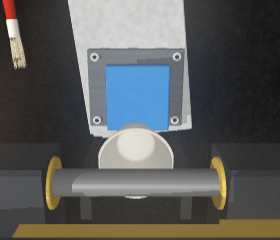

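The crop shows the crucible held upright between the fingers at about (135,160), with the cooler below it at (138,97).

Emit:
step_arm([
  {"dp": [1.2, 2, 15], "dr": [0, 0, 0], "fingers": 1},
  {"dp": [0, 0, 25], "dr": [0, 0, 0], "fingers": 1},
  {"dp": [0, 0, 25], "dr": [0, 0, 0], "fingers": 1},
  {"dp": [0, 0, 18], "dr": [0, 0, 0], "fingers": 1},
  {"dp": [0, 0, 8], "dr": [0, 0, 0], "fingers": 1},
])

```text
time_s: 17.77
tool_pos: [0.4435, -0.2045, 0.0689]
tool_rot: [-179.9, -0.1, 86.4]
force: [-0.7, -0.1, -0.9]
grip_width: 0.0387
grasp_force: 8.0
```

Emit:
step_arm([
  {"dp": [0, 0, 2], "dr": [0, 0, 0], "fingers": 1},
  {"dp": [0, 0, 1.5], "dr": [0, 0, 0], "fingers": 1},
  {"dp": [0, 0, 1], "dr": [0, 0, 0], "fingers": 1},
  {"dp": [0, 0, 0], "dr": [0, 0, 0], "fingers": 1},
  {"dp": [0, 0, 0], "dr": [0, 0, 0], "fingers": 1},
])

```text
time_s: 18.4
tool_pos: [0.4443, -0.2057, 0.0663]
tool_rot: [180.0, 0.0, 86.3]
force: [-0.4, 0.2, -0.7]
grip_width: 0.039
grasp_force: 8.0
```

Emit:
step_arm([
  {"dp": [-2, -2.8, 0], "dr": [0, 0, 0], "fingers": 1},
  {"dp": [0, 0, 1], "dr": [0, 0, 0], "fingers": 1},
  {"dp": [0, 0, 1], "dr": [0, 0, 0], "fingers": 1},
  {"dp": [0, 0, 1], "dr": [0, 0, 0], "fingers": 1},
  {"dp": [0, 0, 0], "dr": [0, 0, 0], "fingers": 1},
])

```text
time_s: 19.02
tool_pos: [0.4411, -0.2073, 0.0629]
tool_rot: [-180.0, -0.0, 86.3]
force: [-0.4, -0.5, 0.0]
grip_width: 0.0388
grasp_force: 8.0
```

```bash
python3 - <<'E'
from cell import env
from h import *
o=env.get_obs();go(o,441.4,-207.5,62,86.3);print(o['force'])
s=env.read_camera('scene')
cv2.imwrite('pics/c8.png',cv2.resize(s[215:295,245:335],(540,480),interpolation=cv2.INTER_CUBIC)[:,:,::-1])
E
```

```text
at [ 441.1 -207.3   62.9] [-180.    -0.    86.3] dp [-0.1  0.3  0.9] dr [-0.    -0.     0.001]
[-0.41639331 -0.5367786   0.01815422]
```

View pics/c8.png

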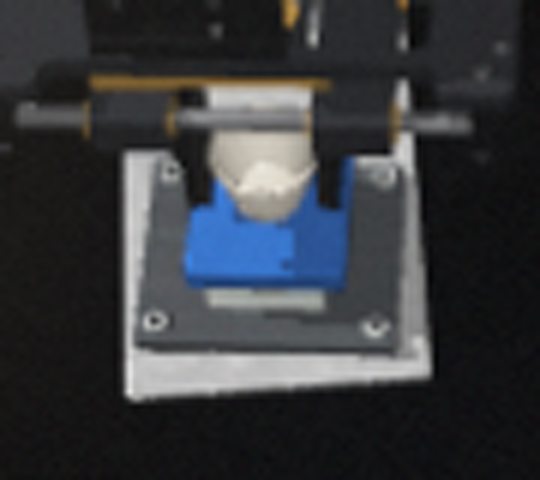

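The scene crop shows the crucible upright between the fingers, just over the cooler top at about (262,205).

Emit:
step_arm([
  {"dp": [0, 0, 0.5], "dr": [0, 0, 0], "fingers": 1},
  {"dp": [0, 0, 0.5], "dr": [0, 0, 0], "fingers": 1},
  {"dp": [0, 0, 0.5], "dr": [0, 0, 0], "fingers": 1},
  {"dp": [0, 0, 0], "dr": [0, 0, 0], "fingers": 1},
  {"dp": [0, 0, 0], "dr": [0, 0, 0], "fingers": 1},
])

```text
time_s: 19.7
tool_pos: [0.4412, -0.2074, 0.0616]
tool_rot: [-180.0, 0.0, 86.3]
force: [-0.2, 0.1, 0.2]
grip_width: 0.0391
grasp_force: 8.0
```

Emit:
step_arm([
  {"dp": [0, 0, 0.4], "dr": [0, 0, 0], "fingers": 1},
  {"dp": [0, 0, 0.3], "dr": [0, 0, 0], "fingers": 1},
  {"dp": [0, 0, 0], "dr": [0, 0, 0], "fingers": 1},
  {"dp": [0, 0, 0], "dr": [0, 0, 0], "fingers": 1},
  {"dp": [0, 0, 0], "dr": [0, 0, 0], "fingers": 1},
])

```text
time_s: 20.32
tool_pos: [0.4413, -0.2075, 0.0614]
tool_rot: [180.0, 0.0, 86.3]
force: [-1.9, 1.0, 4.6]
grip_width: 0.0388
grasp_force: 8.0
```

Emit:
step_arm([
  {"dp": [0, 0, 0], "dr": [0, 0, 0], "fingers": 0.5},
  {"dp": [0, 0, 0], "dr": [0, 0, 0], "fingers": 0.4},
  {"dp": [0, 0, 0], "dr": [0, 0, 0], "fingers": 0.3},
  {"dp": [0, 0, 0], "dr": [0, 0, 0], "fingers": 0.2},
  {"dp": [0, 0, -5], "dr": [0, 0, 0], "fingers": 0.2},
])

```text
time_s: 20.95
tool_pos: [0.4408, -0.2073, 0.0656]
tool_rot: [-180.0, -0.0, 86.3]
force: [-1.0, -0.2, -1.1]
grip_width: 0.0677
grasp_force: 0.0
```

Emit:
step_arm([
  {"dp": [0, 0, -15], "dr": [0, 0, 0], "fingers": 0.2},
  {"dp": [0, 0, -25], "dr": [0, 0, 0], "fingers": 0.2},
  {"dp": [0, 0, -30], "dr": [0, 0, 0], "fingers": 0.2},
  {"dp": [0, 0, -30], "dr": [0, 0, 0], "fingers": 0.2},
  {"dp": [0, 0, -20], "dr": [0, 0, 0], "fingers": 0.2},
], squeeze=25)

```text
time_s: 21.58
tool_pos: [0.442, -0.2076, 0.1887]
tool_rot: [179.8, 0.1, 86.3]
force: [1.0, 0.3, -0.7]
grip_width: 0.0696
grasp_force: 0.0
```

```bash
python3 - <<'E'
from cell import env
from h import *
o=env.get_obs();m=env.camera_model('wrist');w=env.read_camera('wrist')
cv2.imwrite('pics/w9.png',cv2.resize(w[100:260,220:420],None,fx=2,fy=2)[:,:,::-1])
c=blob(w,(220,100,420,260),lambda h,s,v:(h>95)&(h<125)&(s>100)&(v>60))
print('cooler',c.min(0),c.max(0),rect(plane(m,c,.05)))
x0,y0=c.min(0);x1,y1=c.max(0)
c=blob(w,(x0-5,y0-5,x1+5,y1+10),lambda h,s,v:(s<90)&(v>100))
p=plane(m,c,.082);print('cruc',c.min(0),c.max(0),circ(p))
go(o,631,231,190,86.3)
E
```

```text
cooler [285 161] [343 220] (array([ 441.4, -205.5]), array([62.6, 59.3]), 86.4)
cruc [280 156] [347 229] (array([ 440. , -199.8]), 46.6)
at [ 442.  -207.6  188.7] [1.798e+02 1.000e-01 8.630e+01] dp [449.8 160.7  -1.6] dr [0.003 0.002 0.001]
```

View pics/w9.png

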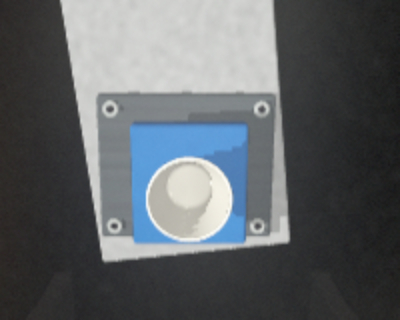

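The crop shows the crucible standing upright on the cooler, rim centred at crop (189,199). I'll check that position numerically after moving to the red bottle.

Emit:
step_arm([
  {"dp": [20, 8, 0], "dr": [0, 0, 0], "fingers": 0.2},
  {"dp": [35, 13, 0], "dr": [0, 0, 0], "fingers": 0.2},
  {"dp": [45, 16, 0], "dr": [0, 0, 0], "fingers": 0.2},
  {"dp": [45, 16, 0], "dr": [0, 0, 0], "fingers": 0.2},
  {"dp": [45, 16, 0], "dr": [0, 0, 0], "fingers": 0.2},
])

```text
time_s: 22.25
tool_pos: [0.5227, -0.0209, 0.1864]
tool_rot: [179.9, 0.0, 86.3]
force: [-0.3, -0.6, 0.2]
grip_width: 0.0696
grasp_force: 0.0
```

Emit:
step_arm([
  {"dp": [45, 16, 0], "dr": [0, 0, 0], "fingers": 0.2},
  {"dp": [45, 16, 0], "dr": [0, 0, 0], "fingers": 0.2},
  {"dp": [45, 16, 0], "dr": [0, 0, 0], "fingers": 0.2},
  {"dp": [45, 16, 0], "dr": [0, 0, 0], "fingers": 0.2},
  {"dp": [40, 14, 0], "dr": [0, 0, 0], "fingers": 0.2},
])

```text
time_s: 22.88
tool_pos: [0.6146, 0.194, 0.186]
tool_rot: [180.0, -0.0, 86.3]
force: [1.1, -1.0, 0.1]
grip_width: 0.0692
grasp_force: 0.0
```

Emit:
step_arm([
  {"dp": [25, 9, 0], "dr": [0, 0, 0], "fingers": 0.2},
  {"dp": [15, 5, 0], "dr": [0, 0, 0], "fingers": 0.2},
  {"dp": [0, 0, 0], "dr": [0, 0, 0], "fingers": 0.2},
  {"dp": [0, 0, 0], "dr": [0, 0, 0], "fingers": 0.2},
  {"dp": [0, 0, 0], "dr": [0, 0, 0], "fingers": 0.2},
])

```text
time_s: 23.5
tool_pos: [0.6308, 0.2297, 0.186]
tool_rot: [180.0, 0.1, 86.2]
force: [0.3, 0.7, 0.9]
grip_width: 0.0697
grasp_force: 0.0
```

```bash
python3 - <<'E'
from cell import env
from h import *
o=env.get_obs();m=env.camera_model('wrist');w=env.read_camera('wrist')
cv2.imwrite('pics/w10.png',w[:,:,::-1])
mm=dict(m);R=np.array(m['R']);C=-R.T@m['t']+np.array([.442,-.2076,.1887])-o['tool_pos'];mm['t']=-R@C
print('cruc on cooler',plane(mm,[[314.5,199.5]],.082)*1000)
c=blob(w,(200,100,430,300),lambda h,s,v:((h<8)|(h>172))&(s>150)&(v>70))
print('cap',c.min(0),c.max(0),circ(plane(m,c,.12)),circ(plane(m,c,.104)),o['qpos'])
go(o,631,231,95,86.3)
E
```

```text
cruc on cooler [[ 441.45232492 -205.32336882]]
cap [289 187] [336 225] (array([629. , 237.8]), 19.7) (array([628.5, 233. ]), 21.1) [ 10.1715912   28.53326697 -45.39567505  81.33242331  20.3710549
  78.53589489 -39.52844441]
at [630.8 229.7 186. ] [1.80e+02 1.00e-01 8.62e+01] dp [ 1.5  0.1 91. ] dr [ 0.     0.001 -0.001]
```

View pics/w10.png

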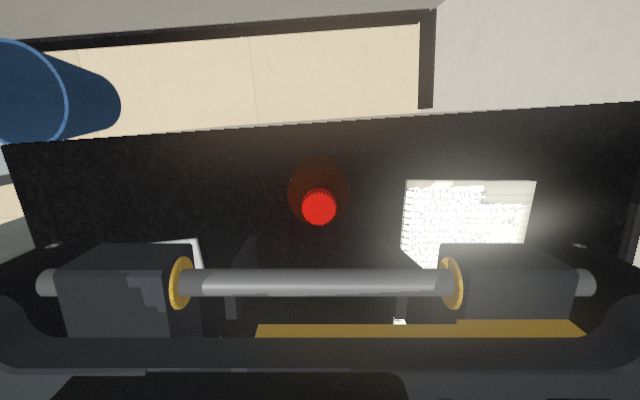

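The crucible is at (441.5,-205.3), centred on the cooler. The wrist picture shows the red cap disc at about (319,208), 34 px wide, with the dark bottle body beyond it.

```bash
python3 - <<'E'
from cell import env
from h import *
o=env.get_obs();m=env.camera_model('wrist');w=env.read_camera('wrist')
for v0 in(150,200,230):
  c=blob(w,(280,160,360,240),lambda h,s,v:((h<8)|(h>172))&(s>150)&(v>v0))
  x,y=circ(plane(m,c,.12));print('cap',c.min(0),c.max(0),x,y);
go(o,*x,95,86.3)
E
```

```text
cap [302 192] [336 224] [633.7 235.7] 14.0
cap [302 194] [334 224] [633.3 235.1] 12.9Traceback (most recent call last):
  File "<stdin>", line 5, in <module>
  File "h.py", line 16, in blob
    c=max(c,key=cv2.contourArea)
ValueError: max() iterable argument is empty
```

Emit:
step_arm([
  {"dp": [5.4, 1.9, 15], "dr": [0, 0, 0], "fingers": 0.2},
  {"dp": [0, 0, 22], "dr": [0, 0, 0], "fingers": 0.2},
  {"dp": [0, 0, 22], "dr": [0, 0, 0], "fingers": 0.2},
  {"dp": [0, 0, 16], "dr": [0, 0, 0], "fingers": 0.2},
  {"dp": [0, 0, 8], "dr": [0, 0, 0], "fingers": 0.2},
])

```text
time_s: 24.22
tool_pos: [0.6322, 0.2362, 0.1009]
tool_rot: [-179.9, 0.0, 86.3]
force: [0.4, 0.2, -0.4]
grip_width: 0.0698
grasp_force: 0.0
```

Emit:
step_arm([
  {"dp": [0, 0, 5], "dr": [0, 0, 0], "fingers": 0.3},
  {"dp": [0, 0, 3], "dr": [0, 0, 0], "fingers": 0.4},
  {"dp": [0, 0, 0], "dr": [0, 0, 0], "fingers": 0.5},
  {"dp": [0, 0, 0], "dr": [0, 0, 0], "fingers": 0.58},
  {"dp": [0, 0, 0], "dr": [0, 0, 0], "fingers": 0.63},
])

```text
time_s: 24.85
tool_pos: [0.6333, 0.2369, 0.0956]
tool_rot: [179.9, -0.0, 86.3]
force: [-0.4, -0.2, 3.8]
grip_width: 0.0591
grasp_force: 25.0
```

Emit:
step_arm([
  {"dp": [0, 0, 0], "dr": [0, 0, 0], "fingers": 0.66},
  {"dp": [0, 0, 0], "dr": [0, 0, 0], "fingers": 0.68},
  {"dp": [0, 0, 0], "dr": [0, 0, 0], "fingers": 0.7},
  {"dp": [0, 0, 0], "dr": [0, 0, 0], "fingers": 1},
  {"dp": [0, 0, 0], "dr": [0, 0, 0], "fingers": 1},
])

```text
time_s: 25.48
tool_pos: [0.6334, 0.2369, 0.0956]
tool_rot: [179.9, -0.0, 86.3]
force: [-0.1, -0.5, 6.0]
grip_width: 0.0593
grasp_force: 25.0
```

The fingers met the shoulder at 59 mm instead of the cap. I'll open, rise and retake the cap.

Emit:
step_arm([
  {"dp": [0, 0, 0], "dr": [0, 0, 0], "fingers": 0.25},
  {"dp": [0, 0, 0], "dr": [0, 0, 0], "fingers": 0.2},
  {"dp": [0, 0, -4], "dr": [0, 0, 0], "fingers": 0.2},
  {"dp": [0, 0, -5], "dr": [0, 0, 0], "fingers": 0.2},
  {"dp": [0, 0, 0], "dr": [0, 0, 0], "fingers": 0.2},
], squeeze=5)

```text
time_s: 26.1
tool_pos: [0.6332, 0.2369, 0.1045]
tool_rot: [179.9, -0.0, 86.3]
force: [0.6, -0.5, 0.6]
grip_width: 0.0695
grasp_force: 0.0
```

```bash
python3 - <<'E'
from cell import env
from h import *
o=env.get_obs();m=env.camera_model('wrist');w=env.read_camera('wrist');s=env.read_camera('scene')
a=cv2.resize(w[150:350,200:440],(480,400));b=cv2.resize(s[75:145,320:390],(400,400),interpolation=cv2.INTER_CUBIC)[:,40:360]
cv2.imwrite('pics/w11.png',np.hstack([a,b])[:,:,::-1])
print(o['tool_pos'],o['force'])
E
```

```text
[0.63322367 0.23687841 0.10453328] [ 0.56154635 -0.5160392   0.63633031]
```

View pics/w11.png

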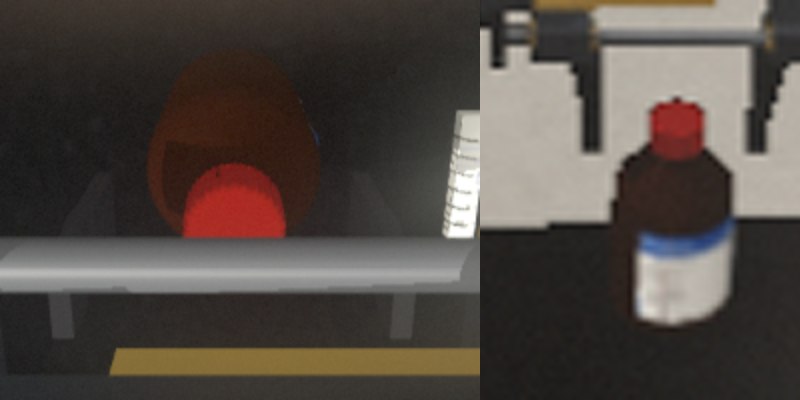

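Both crops show the bottle still upright, with the fingertips level with the bottom of the red cap and a sloping shoulder below it. I'll close here.

Emit:
step_arm([
  {"dp": [0, 0, -1], "dr": [0, 0, 0], "fingers": 0.4},
  {"dp": [0, 0, 0], "dr": [0, 0, 0], "fingers": 0.5},
  {"dp": [0, 0, 0], "dr": [0, 0, 0], "fingers": 0.6},
  {"dp": [0, 0, 0], "dr": [0, 0, 0], "fingers": 0.65},
  {"dp": [0, 0, 0], "dr": [0, 0, 0], "fingers": 0.68},
])

```text
time_s: 26.82
tool_pos: [0.633, 0.2366, 0.1049]
tool_rot: [180.0, 0.0, 86.3]
force: [1.0, -0.5, 0.5]
grip_width: 0.0595
grasp_force: 5.0
```

Emit:
step_arm([
  {"dp": [0, 0, 0], "dr": [0, 0, 0], "fingers": 0.7},
  {"dp": [0, 0, 0], "dr": [0, 0, 0], "fingers": 0.72},
  {"dp": [0, 0, 0], "dr": [0, 0, 0], "fingers": 1},
  {"dp": [0, 0, 0], "dr": [0, 0, 0], "fingers": 1},
  {"dp": [0, 0, 0], "dr": [0, 0, 0], "fingers": 1},
])

```text
time_s: 27.45
tool_pos: [0.633, 0.2366, 0.1049]
tool_rot: [180.0, 0.0, 86.3]
force: [1.4, -0.5, 0.8]
grip_width: 0.0591
grasp_force: 5.0
```

Emit:
step_arm([
  {"dp": [0, 0, 0], "dr": [0, 0, 0], "fingers": 0.25},
  {"dp": [0, 0, 0], "dr": [0, 0, 0], "fingers": 0.2},
  {"dp": [0, 0, -3], "dr": [0, 0, 0], "fingers": 0.2},
  {"dp": [0, 0, -2], "dr": [0, 0, 0], "fingers": 0.2},
  {"dp": [0, 0, 0], "dr": [0, 0, 0], "fingers": 0.3},
])

```text
time_s: 28.08
tool_pos: [0.633, 0.2367, 0.1101]
tool_rot: [180.0, -0.0, 86.3]
force: [-0.9, -0.6, 0.0]
grip_width: 0.0654
grasp_force: 0.0
```

Emit:
step_arm([
  {"dp": [0, 0, 0], "dr": [0, 0, 0], "fingers": 0.4},
  {"dp": [0, 0, 0], "dr": [0, 0, 0], "fingers": 0.5},
  {"dp": [0, 0, 0], "dr": [0, 0, 0], "fingers": 0.6},
  {"dp": [0, 0, 0], "dr": [0, 0, 0], "fingers": 0.65},
  {"dp": [0, 0, 0], "dr": [0, 0, 0], "fingers": 0.68},
])

```text
time_s: 28.7
tool_pos: [0.6328, 0.2366, 0.1098]
tool_rot: [-180.0, 0.0, 86.3]
force: [-0.3, -1.1, -0.3]
grip_width: 0.0297
grasp_force: 0.2
```

```bash
python3 - <<'E'
from cell import env
from h import *
o=env.get_obs();m=env.camera_model('wrist');w=env.read_camera('wrist');s=env.read_camera('scene')
c=blob(w,(200,150,440,300),lambda h,s,v:((h<8)|(h>172))&(s>150)&(v>100));print(c.min(0),c.max(0))
print(o['tool_pos'],o['force'],o['grip_width'],o['grasp_force'])
c=blob(s,(345,80,380,110),lambda h,s,v:((h<8)|(h>172))&(s>150)&(v>90));print(c.min(0),c.max(0))
E
```

```text
[292 228] [341 268]
[0.63284224 0.23664435 0.10979221] [-0.28844061 -1.05305508 -0.28428925] 0.029703303368207312 0.20239196662032555
[357  93] [366 102]
```

Emit:
step_arm([
  {"dp": [0, 0, 0], "dr": [0, 0, 0], "fingers": 0.7},
  {"dp": [0, 0, 0], "dr": [0, 0, 0], "fingers": 1},
  {"dp": [0, 0, 0], "dr": [0, 0, 0], "fingers": 1},
  {"dp": [0, 0, 0], "dr": [0, 0, 0], "fingers": 1},
  {"dp": [0, 0, 0], "dr": [0, 0, 0], "fingers": 1},
], squeeze=35)

```text
time_s: 29.42
tool_pos: [0.6331, 0.2366, 0.1099]
tool_rot: [180.0, -0.0, 86.3]
force: [1.2, -0.6, 1.8]
grip_width: 0.0269
grasp_force: 35.0
```

Emit:
step_arm([
  {"dp": [0, 0, -2], "dr": [0, 0, 0], "fingers": 1},
  {"dp": [0, 0, -3], "dr": [0, 0, 0], "fingers": 1},
  {"dp": [0, 0, -5], "dr": [0, 0, 0], "fingers": 1},
  {"dp": [0, 0, -5], "dr": [0, 0, 0], "fingers": 1},
  {"dp": [0, 0, 0], "dr": [0, 0, 0], "fingers": 1},
])

```text
time_s: 30.05
tool_pos: [0.6332, 0.2369, 0.1255]
tool_rot: [179.9, -0.0, 86.3]
force: [-0.5, -0.6, -2.1]
grip_width: 0.0269
grasp_force: 35.0
```

Emit:
step_arm([
  {"dp": [0, 0, -8], "dr": [0, 0, 0], "fingers": 1},
  {"dp": [0, 0, -12], "dr": [0, 0, 0], "fingers": 1},
  {"dp": [0, 0, -12], "dr": [0, 0, 0], "fingers": 1},
  {"dp": [0, 0, -8], "dr": [0, 0, 0], "fingers": 1},
  {"dp": [0, 0, 0], "dr": [0, 0, 0], "fingers": 1},
])

```text
time_s: 30.68
tool_pos: [0.6333, 0.2369, 0.1659]
tool_rot: [179.9, -0.0, 86.3]
force: [-0.2, 0.3, -2.2]
grip_width: 0.0265
grasp_force: 35.0
```

Emit:
step_arm([
  {"dp": [-4, -6, 0], "dr": [0, 0, 0], "fingers": 1},
  {"dp": [-8, -12, 0], "dr": [0, 0, 0], "fingers": 1},
  {"dp": [-12, -18, 0], "dr": [0, 0, 0], "fingers": 1},
  {"dp": [-16, -24, 0], "dr": [0, 0, 0], "fingers": 1},
  {"dp": [-16, -24, 0], "dr": [0, 0, 0], "fingers": 1},
])

```text
time_s: 31.3
tool_pos: [0.5438, 0.1853, 0.164]
tool_rot: [-179.9, 0.0, 86.3]
force: [-0.3, -0.3, -1.4]
grip_width: 0.0269
grasp_force: 35.0
```

Emit:
step_arm([
  {"dp": [-16, -24, 0], "dr": [0, 0, 0], "fingers": 1},
  {"dp": [-16, -24, 0], "dr": [0, 0, 0], "fingers": 1},
  {"dp": [-16, -24, 0], "dr": [0, 0, 0], "fingers": 1},
  {"dp": [-13, -19, 0], "dr": [0, 0, 0], "fingers": 1},
  {"dp": [-8, -12, 0], "dr": [0, 0, 0], "fingers": 1},
])

```text
time_s: 31.92
tool_pos: [0.4365, 0.1227, 0.1641]
tool_rot: [-179.9, 0.1, 86.3]
force: [1.2, -0.1, -2.2]
grip_width: 0.0268
grasp_force: 35.0
```

Emit:
step_arm([
  {"dp": [-6, -8, 0], "dr": [0, 0, 0], "fingers": 1},
  {"dp": [-3, -4, 0], "dr": [0, 0, 0], "fingers": 1},
  {"dp": [0, 0, 0], "dr": [0, 0, 0], "fingers": 1},
  {"dp": [0, 0, 0], "dr": [0, 0, 0], "fingers": 1},
  {"dp": [0, 0, 0], "dr": [0, 0, 0], "fingers": 1},
])

```text
time_s: 32.55
tool_pos: [0.4259, 0.116, 0.1648]
tool_rot: [-180.0, -0.0, 86.4]
force: [0.1, -0.7, -1.6]
grip_width: 0.027
grasp_force: 35.0
```

```bash
python3 - <<'E'
from cell import env
from h import *
o=env.get_obs();m=env.camera_model('wrist');s=env.read_camera('scene');w=env.read_camera('wrist')
cv2.imwrite('pics/c12.png',np.hstack([cv2.resize(w[100:340,180:460],(467,400)),cv2.resize(s[95:195,230:310],(320,400),interpolation=cv2.INTER_CUBIC)])[:,:,::-1])
go(o,425,115.5,120,86.3);print(o['qpos'],o['force'])
E
```

```text
at [425.9 116.  164.8] [-180.    -0.    86.4] dp [-0.6 -0.9 44.8] dr [-0.    -0.001  0.001]
[ 32.1586567   -4.80257965 -47.95379103 114.13801924  -3.84944015
  69.12623164 -17.95810407] [ 0.07794715 -0.7205977  -1.64299341]
```

View pics/c12.png

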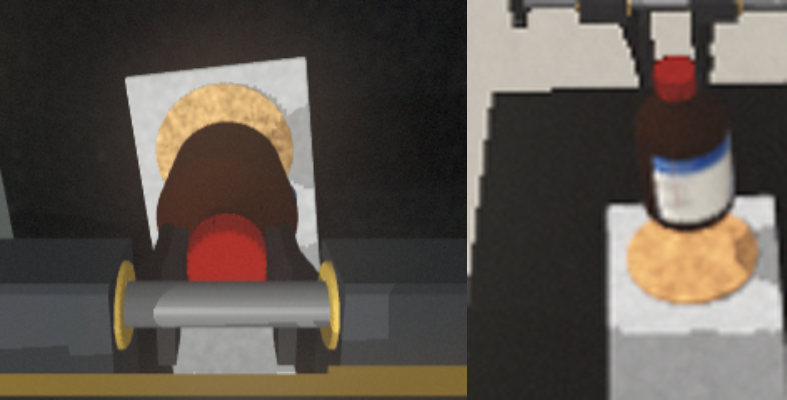

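Both crops show the bottle held upright over the cork mat, near centre. No more pictures from here; I'll work from numbers.

Emit:
step_arm([
  {"dp": [-0.6, -0.9, 8], "dr": [0, 0, 0], "fingers": 1},
  {"dp": [0, 0, 12], "dr": [0, 0, 0], "fingers": 1},
  {"dp": [0, 0, 12], "dr": [0, 0, 0], "fingers": 1},
  {"dp": [0, 0, 7], "dr": [0, 0, 0], "fingers": 1},
  {"dp": [0, 0, 2], "dr": [0, 0, 0], "fingers": 1},
])

```text
time_s: 33.28
tool_pos: [0.4243, 0.1151, 0.1231]
tool_rot: [-179.9, -0.0, 86.3]
force: [-0.4, 0.5, -2.3]
grip_width: 0.0272
grasp_force: 35.0
```

Emit:
step_arm([
  {"dp": [0, 0, 1], "dr": [0, 0, 0], "fingers": 1},
  {"dp": [0, 0, 0.7], "dr": [0, 0, 0], "fingers": 1},
  {"dp": [0, 0, 0], "dr": [0, 0, 0], "fingers": 1},
  {"dp": [0, 0, 0], "dr": [0, 0, 0], "fingers": 1},
  {"dp": [0, 0, 0], "dr": [0, 0, 0], "fingers": 1},
])

```text
time_s: 33.9
tool_pos: [0.4248, 0.1151, 0.1222]
tool_rot: [180.0, 0.0, 86.3]
force: [-0.2, 0.9, -1.4]
grip_width: 0.0269
grasp_force: 35.0
```

Emit:
step_arm([
  {"dp": [0, 0, 0.8], "dr": [0, 0, 0], "fingers": 1},
  {"dp": [0, 0, 0.7], "dr": [0, 0, 0], "fingers": 1},
  {"dp": [0, 0, 0.5], "dr": [0, 0, 0], "fingers": 1},
  {"dp": [0, 0, 0], "dr": [0, 0, 0], "fingers": 1},
  {"dp": [0, 0, 0], "dr": [0, 0, 0], "fingers": 1},
])

```text
time_s: 34.52
tool_pos: [0.4248, 0.1151, 0.1201]
tool_rot: [180.0, 0.0, 86.3]
force: [-0.2, -0.4, -1.6]
grip_width: 0.027
grasp_force: 35.0
```

Emit:
step_arm([
  {"dp": [0, 0, 0.5], "dr": [0, 0, 0], "fingers": 1},
  {"dp": [0, 0, 0.3], "dr": [0, 0, 0], "fingers": 1},
  {"dp": [0, 0, 0], "dr": [0, 0, 0], "fingers": 1},
  {"dp": [0, 0, 0], "dr": [0, 0, 0], "fingers": 1},
  {"dp": [0, 0, 0], "dr": [0, 0, 0], "fingers": 1},
])

```text
time_s: 35.15
tool_pos: [0.4251, 0.1152, 0.1197]
tool_rot: [180.0, -0.0, 86.3]
force: [-0.2, 0.0, 3.4]
grip_width: 0.0268
grasp_force: 35.0
```

Emit:
step_arm([
  {"dp": [0, 0, 0], "dr": [0, 0, 0], "fingers": 0.6},
  {"dp": [0, 0, 0], "dr": [0, 0, 0], "fingers": 0.5},
  {"dp": [0, 0, 0], "dr": [0, 0, 0], "fingers": 0.4},
  {"dp": [0, 0, 0], "dr": [0, 0, 0], "fingers": 0.3},
  {"dp": [0, 0, -4], "dr": [0, 0, 0], "fingers": 0.3},
])

```text
time_s: 35.78
tool_pos: [0.4245, 0.1151, 0.1232]
tool_rot: [-180.0, 0.0, 86.3]
force: [0.2, -0.1, -0.5]
grip_width: 0.0592
grasp_force: 0.0
```

Emit:
step_arm([
  {"dp": [0, 0, -8], "dr": [0, 0, 0], "fingers": 0.3},
  {"dp": [0, 0, -14], "dr": [0, 0, 0], "fingers": 0.3},
  {"dp": [0, 0, -20], "dr": [0, 0, 0], "fingers": 0.2},
  {"dp": [0, 0, -20], "dr": [0, 0, 0], "fingers": 0.1},
  {"dp": [0, 0, -10], "dr": [0, 0, 0], "fingers": 0},
])

```text
time_s: 36.4
tool_pos: [0.4256, 0.1153, 0.1972]
tool_rot: [179.8, 0.0, 86.3]
force: [-0.3, -0.2, -0.0]
grip_width: 0.0807
grasp_force: 0.0
```

Emit:
step_arm([
  {"dp": [-15, 6, 0], "dr": [0, 0, 0], "fingers": 0},
  {"dp": [-30, 12, 0], "dr": [0, 0, 0], "fingers": 0},
  {"dp": [-45, 18, 0], "dr": [0, 0, 0], "fingers": 0},
  {"dp": [-45, 18, 0], "dr": [0, 0, 0], "fingers": 0},
  {"dp": [-45, 18, 0], "dr": [0, 0, 0], "fingers": 0},
])

```text
time_s: 37.02
tool_pos: [0.4848, -0.072, 0.1943]
tool_rot: [-179.9, 0.0, 86.3]
force: [-0.4, 0.6, 0.8]
grip_width: 0.0868
grasp_force: 0.0
```

Emit:
step_arm([
  {"dp": [-45, 18, 0], "dr": [0, 0, 0], "fingers": 0},
  {"dp": [-45, 18, 0], "dr": [0, 0, 0], "fingers": 0},
  {"dp": [-45, 18, 0], "dr": [0, 0, 0], "fingers": 0},
  {"dp": [-45, 18, 0], "dr": [0, 0, 0], "fingers": 0},
  {"dp": [-45, 18, 0], "dr": [0, 0, 0], "fingers": 0},
])

```text
time_s: 37.65
tool_pos: [0.5597, -0.3023, 0.1937]
tool_rot: [-179.9, -0.0, 86.3]
force: [1.2, -0.1, -0.1]
grip_width: 0.0869
grasp_force: 0.0
```

Emit:
step_arm([
  {"dp": [-40, 16, 0], "dr": [0, 0, 0], "fingers": 0},
  {"dp": [-28, 10, 0], "dr": [0, 0, 0], "fingers": 0},
  {"dp": [0, 0, 0], "dr": [0, 0, 0], "fingers": 0},
  {"dp": [0, 0, 0], "dr": [0, 0, 0], "fingers": 0},
  {"dp": [0, 0, 0], "dr": [0, 0, 0], "fingers": 0},
])

```text
time_s: 38.28
tool_pos: [0.5821, -0.3677, 0.1952]
tool_rot: [-180.0, -0.0, 86.4]
force: [-0.3, -0.9, -0.2]
grip_width: 0.0873
grasp_force: 0.0
```

```bash
python3 - <<'E'
from cell import env
from h import *
o=env.get_obs();m=env.camera_model('wrist');w=env.read_camera('wrist')
for v0 in(40,80,120):
  c=blob(w,(230,100,420,260),lambda h,s,v:(h>98)&(h<128)&(s>90)&(v>v0))
  print('dial',c.min(0),c.max(0),circ(plane(m,c,.051)),circ(plane(m,c,.041)))
c=blob(w,(230,100,420,260),lambda h,s,v:(v>70))
print('body',c.min(0),c.max(0),circ(plane(m,c,.030)))
go(o,582,-369,22,86.3)
M={n:env.camera_model(n) for n in('scene','top')}
red=lambda h,s,v:((h<8)|(h>172))&(s>150)&(v>90)
for n,r in(('scene',(255,70,320,170)),('top',(205,200,300,285))):
  c=blob(env.read_camera(n),r,red);print('redcap',n,c.min(0),c.max(0),circ(plane(M[n],c,.130)))
E
```

```text
dial [294 165] [344 215] (array([ 585.7, -366. ]), 27.3) (array([ 585.6, -368.4]), 28.2)
dial [294 165] [344 215] (array([ 585.7, -365.9]), 27.2) (array([ 585.7, -368.3]), 28.1)
dial [294 165] [344 214] (array([ 585.9, -365.7]), 26.9) (array([ 585.9, -368.1]), 27.8)
body [291 158] [346 215] (array([ 585.4, -366.9]), 33.1)
at [ 582.1 -367.7  195.2] [-180.    -0.    86.4] dp [-1.400e+00  1.000e-01  1.732e+02] dr [-0.    -0.     0.002]
redcap scene [277 123] [288 133] (array([422.4, 104.3]), 19.2)
redcap top [232 246] [244 259] (array([424.8, 113.2]), 15.3)
```

Emit:
step_arm([
  {"dp": [0.9, 3.3, 25], "dr": [0, 0, 0], "fingers": 0},
  {"dp": [0, 0, 35], "dr": [0, 0, 0], "fingers": 0},
  {"dp": [0, 0, 35], "dr": [0, 0, 0], "fingers": 0},
  {"dp": [0, 0, 30], "dr": [0, 0, 0], "fingers": 0},
  {"dp": [0, 0, 20], "dr": [0, 0, 0], "fingers": 0},
], squeeze=25)

```text
time_s: 39.05
tool_pos: [0.5849, -0.3677, 0.0489]
tool_rot: [-179.9, -0.0, 86.4]
force: [-0.5, -1.1, -0.3]
grip_width: 0.087
grasp_force: 0.0
```

Emit:
step_arm([
  {"dp": [0, 0, 20], "dr": [0, 0, 0], "fingers": 0},
  {"dp": [0, 0, 15], "dr": [0, 0, 0], "fingers": 0},
  {"dp": [0, 0, 8], "dr": [0, 0, 0], "fingers": 0},
  {"dp": [0, 0, 0], "dr": [0, 0, 0], "fingers": 0},
  {"dp": [0, 0, 0], "dr": [0, 0, 0], "fingers": 0.1},
])

```text
time_s: 39.67
tool_pos: [0.5861, -0.3686, 0.0083]
tool_rot: [179.9, 0.0, 86.3]
force: [0.0, -0.4, -0.3]
grip_width: 0.0827
grasp_force: 0.0
```

Emit:
step_arm([
  {"dp": [0, 0, 0], "dr": [0, 0, 0], "fingers": 0.18},
  {"dp": [0, 0, 0], "dr": [0, 0, 0], "fingers": 0.22},
  {"dp": [0, 0, 0], "dr": [0, 0, 0], "fingers": 0.26},
  {"dp": [0, 0, 0], "dr": [0, 0, 0], "fingers": 1},
  {"dp": [0, 0, 0], "dr": [0, 0, 0], "fingers": 1},
])

```text
time_s: 40.3
tool_pos: [0.5857, -0.3684, 0.0075]
tool_rot: [180.0, 0.0, 86.3]
force: [-0.3, 0.3, 0.5]
grip_width: 0.0624
grasp_force: 25.0
```

Emit:
step_arm([
  {"dp": [0, 0, -6], "dr": [0, 0, 0], "fingers": 1},
  {"dp": [0, 0, -14], "dr": [0, 0, 0], "fingers": 1},
  {"dp": [0, 0, -30], "dr": [0, 0, 0], "fingers": 1},
  {"dp": [0, 0, -40], "dr": [0, 0, 0], "fingers": 1},
  {"dp": [0, 0, -40], "dr": [0, 0, 0], "fingers": 1},
])

```text
time_s: 40.92
tool_pos: [0.5854, -0.3682, 0.1395]
tool_rot: [180.0, 0.0, 86.3]
force: [1.0, -0.6, -1.6]
grip_width: 0.0629
grasp_force: 25.0
```

Emit:
step_arm([
  {"dp": [10, -5, -10], "dr": [0, 0, 0], "fingers": 1},
  {"dp": [20, -11, 0], "dr": [0, 0, 0], "fingers": 1},
  {"dp": [30, -17, 0], "dr": [0, 0, 0], "fingers": 1},
  {"dp": [36, -20, 0], "dr": [0, 0, 0], "fingers": 1},
  {"dp": [36, -20, 0], "dr": [0, 0, 0], "fingers": 1},
])

```text
time_s: 41.55
tool_pos: [0.5195, -0.2297, 0.1463]
tool_rot: [-179.9, -0.0, 86.4]
force: [0.0, 0.6, -0.9]
grip_width: 0.0626
grasp_force: 25.0
```

Emit:
step_arm([
  {"dp": [36, -20, 0], "dr": [0, 0, 0], "fingers": 1},
  {"dp": [36, -20, 0], "dr": [0, 0, 0], "fingers": 1},
  {"dp": [36, -20, 0], "dr": [0, 0, 0], "fingers": 1},
  {"dp": [30, -17, 0], "dr": [0, 0, 0], "fingers": 1},
  {"dp": [22, -13, 0], "dr": [0, 0, 0], "fingers": 1},
])

```text
time_s: 42.18
tool_pos: [0.4395, -0.0644, 0.1464]
tool_rot: [-179.9, 0.0, 86.4]
force: [0.1, 0.5, -1.6]
grip_width: 0.0626
grasp_force: 25.0
```

Emit:
step_arm([
  {"dp": [14, -8, 0], "dr": [0, 0, 0], "fingers": 1},
  {"dp": [6, -3, 0], "dr": [0, 0, 0], "fingers": 1},
  {"dp": [0, 0, 0], "dr": [0, 0, 0], "fingers": 1},
  {"dp": [0, 0, 0], "dr": [0, 0, 0], "fingers": 1},
  {"dp": [0, 0, 0], "dr": [0, 0, 0], "fingers": 1},
])

```text
time_s: 42.8
tool_pos: [0.432, -0.0464, 0.1472]
tool_rot: [-180.0, -0.0, 86.3]
force: [0.0, -0.3, -1.7]
grip_width: 0.0629
grasp_force: 25.0
```

```bash
python3 - <<'E'
from cell import env
from h import *
o=env.get_obs();go(o,432.3,-46,14,86.3);print(o['time_s'],o['force'],o['qpos'])
E
```

```text
at [432.  -46.4 147.2] [-180.    -0.    86.3] dp [  0.3   0.3 133.2] dr [-0. -0. -0.]
42.8 [ 0.04879835 -0.29326589 -1.73038782] [ 42.13821543  -4.37477819 -37.52268648 116.49978115  -2.91372277
  67.00746803   2.10862839]
```

Emit:
step_arm([
  {"dp": [0.3, 0.3, 15], "dr": [0, 0, 0], "fingers": 1},
  {"dp": [0, 0, 30], "dr": [0, 0, 0], "fingers": 1},
  {"dp": [0, 0, 30], "dr": [0, 0, 0], "fingers": 1},
  {"dp": [0, 0, 25], "dr": [0, 0, 0], "fingers": 1},
  {"dp": [0, 0, 15], "dr": [0, 0, 0], "fingers": 1},
])

```text
time_s: 43.42
tool_pos: [0.4309, -0.0453, 0.0303]
tool_rot: [-179.8, -0.1, 86.3]
force: [0.0, -0.4, -1.2]
grip_width: 0.0622
grasp_force: 25.0
```

Emit:
step_arm([
  {"dp": [0, 0, 8], "dr": [0, 0, 0], "fingers": 1},
  {"dp": [0, 0, 4], "dr": [0, 0, 0], "fingers": 1},
  {"dp": [0, 0, 2], "dr": [0, 0, 0], "fingers": 1},
  {"dp": [0, 0, 0], "dr": [0, 0, 0], "fingers": 1},
  {"dp": [0, 0, 0], "dr": [0, 0, 0], "fingers": 1},
])

```text
time_s: 44.05
tool_pos: [0.4325, -0.0456, 0.0187]
tool_rot: [180.0, 0.0, 86.3]
force: [-0.3, 0.1, -0.5]
grip_width: 0.0622
grasp_force: 25.0
```

Emit:
step_arm([
  {"dp": [0, 0, 1.5], "dr": [0, 0, 0], "fingers": 1},
  {"dp": [0, 0, 1.5], "dr": [0, 0, 0], "fingers": 1},
  {"dp": [0, 0, 1], "dr": [0, 0, 0], "fingers": 1},
  {"dp": [0, 0, 0], "dr": [0, 0, 0], "fingers": 1},
  {"dp": [0, 0, 0], "dr": [0, 0, 0], "fingers": 1},
])

```text
time_s: 44.68
tool_pos: [0.4321, -0.0455, 0.0143]
tool_rot: [-180.0, 0.0, 86.3]
force: [-0.6, -0.3, -1.6]
grip_width: 0.0628
grasp_force: 25.0
```

Emit:
step_arm([
  {"dp": [0, 0, 0.5], "dr": [0, 0, 0], "fingers": 1},
  {"dp": [0, 0, 0.5], "dr": [0, 0, 0], "fingers": 1},
  {"dp": [0, 0, 0], "dr": [0, 0, 0], "fingers": 1},
  {"dp": [0, 0, 0], "dr": [0, 0, 0], "fingers": 1},
  {"dp": [0, 0, 0], "dr": [0, 0, 0], "fingers": 1},
])

```text
time_s: 45.3
tool_pos: [0.4321, -0.0456, 0.0134]
tool_rot: [180.0, 0.0, 86.3]
force: [0.0, -0.5, -0.2]
grip_width: 0.062
grasp_force: 25.0
```

Emit:
step_arm([
  {"dp": [0, 0, 0.4], "dr": [0, 0, 0], "fingers": 1},
  {"dp": [0, 0, 0], "dr": [0, 0, 0], "fingers": 1},
  {"dp": [0, 0, 0], "dr": [0, 0, 0], "fingers": 1},
  {"dp": [0, 0, 0], "dr": [0, 0, 0], "fingers": 1},
  {"dp": [0, 0, 0], "dr": [0, 0, 0], "fingers": 1},
])

```text
time_s: 45.92
tool_pos: [0.4321, -0.0455, 0.0133]
tool_rot: [-180.0, 0.0, 86.3]
force: [-2.0, 0.8, 4.8]
grip_width: 0.0623
grasp_force: 25.0
```

Contact. I'll release, rise and check.

Emit:
step_arm([
  {"dp": [0, 0, 0], "dr": [0, 0, 0], "fingers": 0.22},
  {"dp": [0, 0, 0], "dr": [0, 0, 0], "fingers": 0.1},
  {"dp": [0, 0, 0], "dr": [0, 0, 0], "fingers": 0},
  {"dp": [0, 0, 0], "dr": [0, 0, 0], "fingers": 0},
  {"dp": [0, 0, -4], "dr": [0, 0, 0], "fingers": 0},
])

```text
time_s: 46.55
tool_pos: [0.4318, -0.0454, 0.0168]
tool_rot: [-180.0, -0.0, 86.3]
force: [0.2, 0.2, -0.6]
grip_width: 0.0867
grasp_force: 0.0
```

Emit:
step_arm([
  {"dp": [0, 0, -15], "dr": [0, 0, 0], "fingers": 0},
  {"dp": [0, 0, -35], "dr": [0, 0, 0], "fingers": 0},
  {"dp": [0, 0, -45], "dr": [0, 0, 0], "fingers": 0},
  {"dp": [0, 0, -45], "dr": [0, 0, 0], "fingers": 0},
  {"dp": [0, 0, -35], "dr": [0, 0, 0], "fingers": 0},
])

```text
time_s: 47.18
tool_pos: [0.4327, -0.0453, 0.1951]
tool_rot: [179.8, 0.1, 86.4]
force: [0.3, -0.3, -0.6]
grip_width: 0.0871
grasp_force: 0.0
```

Emit:
step_arm([
  {"dp": [0, 0, -15], "dr": [0, 0, 0], "fingers": 0},
  {"dp": [0, 0, 0], "dr": [0, 0, 0], "fingers": 0},
  {"dp": [0, 0, 0], "dr": [0, 0, 0], "fingers": 0},
  {"dp": [0, 0, 0], "dr": [0, 0, 0], "fingers": 0},
  {"dp": [0, 0, 0], "dr": [0, 0, 0], "fingers": 0},
])

```text
time_s: 47.8
tool_pos: [0.4316, -0.0454, 0.206]
tool_rot: [-179.9, -0.0, 86.3]
force: [0.3, -0.1, -0.4]
grip_width: 0.087
grasp_force: 0.0
```

```bash
python3 - <<'E'
from cell import env
from h import *
o=env.get_obs();m=env.camera_model('wrist');w=env.read_camera('wrist')
print(o['time_s'],o['tool_pos'],o['force'])
f=lambda h,s,v:(h>98)&(h<128)&(s>90)&(v>60)
c=blob(w,(230,100,420,260),f);print('dial wrist',c.min(0),c.max(0),circ(plane(m,c,.057)))
c=blob(w,(20,10,640,240),lambda h,s,v:((h<8)|(h>172))&(s>150)&(v>150));print('cap wrist',c.min(0),c.max(0),circ(plane(m,c,.130)))
M={n:env.camera_model(n) for n in('scene','top')}
I={n:env.read_camera(n) for n in M}
c=blob(I['scene'],(265,180,320,235),f);print('dial scene',c.min(0),c.max(0),circ(plane(M['scene'],c,.057)))
c=blob(I['scene'],(260,225,320,290),f);print('cooler scene',rect(plane(M['scene'],c,.050)))
white=lambda h,s,v:(s<60)&(v>110)
for n,r in(('scene',(365,165,385,190)),('top',(305,148,330,172))):
  try: c=blob(I[n],r,white);print('whitecap',n,circ(plane(M[n],c,.125)))
  except Exception as e: print(n,e)
for n,r in(('scene',(255,70,320,170)),):
  c=blob(I[n],r,lambda h,s,v:((h<8)|(h>172))&(s>150)&(v>90));print('redcap',n,c.min(0),c.max(0),circ(plane(M[n],c,.130)))
s=cv2.cvtColor(I['scene'][225:290,262:318].copy(),cv2.COLOR_RGB2HSV)
k=((s[...,1]<70)&(s[...,2]>170)).astype(np.uint8);n,l,st,ce=cv2.connectedComponentsWithStats(k)
print([(st[i].tolist(),(ce[i]+[262,225]).round(1).tolist()) for i in range(1,n) if st[i,4]>30])
E
```

```text
47.8 [ 0.43162356 -0.04539101  0.2060464 ] [ 0.25026565 -0.06778954 -0.35119012]
dial wrist [292 165] [341 212] (array([432.3, -42.8]), 26.6)
cap wrist [220 173] [232 235] (array([358.3, -34.6]), 26.9)
dial scene [276 189] [297 205] (array([433.2, -61.1]), 27.0)
cooler scene (array([ 441.1, -210.3]), array([67.4, 61.9]), 84.8)
whitecap scene (array([643.9, -74.9]), 20.5)
whitecap top (array([644.7, -65.4]), 14.2)
redcap scene [277 122] [288 127] (array([426. , 113.1]), 14.9)
[([4, 0, 50, 56, 1198], [287.1, 244.5])]
```

```bash
python3 -c "
from cell import env
print(env.sign_off())"
```

```text
the job is handed in; nothing more can be done
None
```

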